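Slide the test tile along the rail into the corner of the setting-out jig

ROBOT

A 6-joint arm with a two-finger parallel gripper is mounted at the origin on the work surface. World frame = base frame: x ahead of the robot, y to its left, z up, the work surface at z = 0. Lengths are in mm, angles in rad, forces in N, time in s.
With the tool pointing down it reaches from about 400 to 925 mm from the base axis. Payload 12.5 kg.
Tool frame: the origin (TCP) lies midway between the tips of the shut fingers; the grasp point (between the pads) lies r.tcp_to_grasp behind it (r.tcp_to_grasp is the distance from the TCP to the grasp point, in mm); x points along the fingers, y is the direction in which the jaws open and shut, and the axes are right-handed (so a half turn about x gives the same grasp; the last joint's range is limited). The gripper opens to 95 mm and grips with 3 to 60 N. Pads are 20 mm wide; open, the fingers measure 119 mm over their backs; the gripper's body (75 mm by 180 mm) begins 59 mm behind the grasp point.
Start: joints at [-1.42, 0.491, 1.559, -0, 1.092, -0.106], TCP at [158.764, -604.519, 191.761] pointing down, gripper open.
Joint ranges: [-3.1, 3.1], [-0.84, 2.19], [0.05, 2.79], [-1.13, 4.28], [0.06, 2.93], [-2.69, 2.69]. Speed limits (rad/s): [2.22, 2.22, 2.79, 3.14, 3.14, 3.14].

INTERFACE

Orientations are given as a 3x3 rotation matrix whose columns are the frame's x, y, z axes.
In Python, from rig import r gives the robot as it stands. The module is installed in compiled form; this text tells all that it offers.
- The arm moves only by the tool servo_tool, never from a script. Its argument "steps" is a list that holds one entry, the list of rows, each a list of 7 numbers: the shift along the tool's x, y, z in cm, then the turn, a rotation vector about the tool's x, y, z in rad, then the opening, from 0 (shut) to 1 (fully open). In form: [[[tx, ty, tz, rx, ry, rz, jaw], ...]]. A call has 1 to 5 rows; each row shifts and turns the commanded pose from where the row before left it, along the tool's axes as they then stand; what a row does not reach is not made up. A row lasts 1/12 s, in which the tool goes at most 41.7 mm and 7.16 degrees, less where a joint would pass 70% of its speed; a pose out of reach is approached as far as the arm can. A call is refused whole if a number of a shift passes 4.17 or a number of a turn 0.125, either way. A call with a gripper value outside its range is refused whole. The fingers move at their own pace and stop on an object; "newtons" is the grip in N (left out, the last holds). Time passes only in rows, so rows that do not move let the fingers close. It gives the time, the measured TCP pose, the force and the opening at its end, in the units of the state.
- r.get_state(): the state, without advancing time (a new reading comes with each control period).
- r.grab_frame(name): name is "side" or "top" or "wrist"; returns a dict with "color" (400x640x3 uint8, red, green, blue), "mtx" (3x3 intrinsics, pixels), "world_from_camera" (4x4, takes a point from camera to world coordinates); the wrist camera has in their place "tool_from_camera" (4x4, takes a point from camera to tool coordinates, whose origin is the TCP and whose axes are the tool frame's). Camera axes: x right, y up, looking along -z (the intrinsics and any distortion apply to the point x, -y, -z); pixel columns grow to the right and rows downward; lengths in mm; the calibration is good to about 2 mm. A picture is of the moment at which its call begins: read the wrist's pose just before it. There is no depth.
- r.close_job(): hands the job in, once; it reports no verdict.
The state is a dict: "clock": time; "joint_positions": joint angles; "joint_velocities": joint speeds; "joint_efforts": joint torques, N m; "eef_pos": TCP position; "ee_rot": TCP orientation; "ft_force": force on the tool from outside, world axes, zero at the start; "torque": the same for the moment, N m; "gripper_width": finger opening in mm.
Only numpy, scipy, OpenCV 4.12 (cv2) and the standard library are available. Lean on these libraries where they do the work, as an engineer would, in place of code of your own. Each camera call takes 0.05 s, during which the arm holds its last target.

TASK

With the fingertips only, push the clay test tile flat against the dark timber rail where it lies, then slide it along the rail, keeping it against the rail as it enters, into the corner pocket at the blue stop, until it is fully home: touching both the rail and the blue stop. Do not pick up or tip the tile, leave the jar, timer, mould and brush where they are, and finish clear of everything.

Things in the scene. Friction and masses are not known exactly. Their poses are not given: they have to be found in the camera images.
- tile: Loose fired-clay test tile: flat brick-red block, a green and a slate-blue swatch on top; 50 mm along its x, 60 mm along its y, 16 mm high, about 90 g. Origin: centre of underside, z up. Lies flat on the jig's board between the two stops, its y axis within 0.35 rad of the rail's direction. Pushed off-centre it turns; askew on the rail it can jam, and then needs a push near the end that stands off.
- jig: Fixed jig. Plywood base board 260 (x) x 460 (y) x 18 mm high; origin: centre of its underside, on the bench. Dark timber rail along y on the board's far side: inner face at x = +65 mm, 28 mm thick, 20 mm high above the board, full length. x points to the rail. Stops at y = +190 and -190 mm, either colour at either end. The rest of the board is flat.
- blue_stop: Blue fixed T-shaped stop. Origin: on rail's inner face, mid wall, at board-top level; x into the rail, y along it. Wall x -66 to 0, y -7 to 7, 22 high; lip x -66 to -54, y -35 to 35, 12 high (mm). Target pocket: between wall, rail and lip on the side facing the white stop, 54 mm wide; lip 28 mm deep. Seated tile: centre at x -25 mm, 37 mm along the rail; half its length stands out of the lip.
- white_stop: White fixed stop at the rail's other end, 380 mm from the blue one; same T shape, axes and origin point. Not the target.
- jar: Bystander: closed glaze jar, 44 mm diameter, 55 mm high, loose, on the board near one of the corners away from the rail. Origin: centre of underside.
- timer: Bystander: white timer lying flat, 58 x 58 x 16 mm, loose, on the board near the other corner away from the rail. Origin: centre of underside.
- mould: Bystander: white plaster cup mould, 126 x 110 mm, 85 mm high, 0.9 kg, on the bench left of the jig. Origin: centre of underside.
- brush: Bystander: brush lying on the bench right of the jig, under 30 mm high. Its length runs along its x.

How it is judged (in metres and radians):
On the way:
1. the tile lies flat against the rail (gap under 5 mm, parallel within 0.1 rad), its centre still more than 85 mm along the rail from the blue stop (x of tile in the frame of blue_stop above -0.03 m and angle between the y axis of tile and the y axis of blue_stop, either way round below 0.1 rad and not (y of tile in the frame of blue_stop between -0.085 and 0.085 m)), for 0.1 s.
At the end, for the whole second after the job is handed in: the tile rests flat in the pocket between the rail and the blue stop, on the side facing the white stop, within 3 mm of both the rail and the blue stop's wall, parallel to the rail within 0.07 rad, at rest (x of tile in the frame of blue_stop between -0.028 and -0.022 m and y of tile in the frame of blue_stop between -0.04 and 0.04 m and horizontal distance between tile and white_stop below 0.36 m and angle between the y axis of tile and the y axis of blue_stop, either way round below 0.07 rad and z of tile in the frame of blue_stop below 0.003 m and angle between tile's own z axis and vertical below 0.08 rad and linear speed of tile below 0.01 m/s); the robot touches nothing.
It fails at once if the tile is lifted (more than 10 mm above the board) or tipped up (more than 0.4 rad) (z of tile in the frame of blue_stop above 0.01 m or angle between tile's own z axis and vertical above 0.4 rad).
It fails at once if the tile's centre is within 85 mm of the blue stop along the rail while the tile is more than 12 mm off the rail (y of tile in the frame of blue_stop between -0.085 and 0.085 m and x of tile in the frame of blue_stop below -0.037 m).
It fails at once if the jar, timer, mould or brush is moved more than 15 mm (distance of any of jar, timer, mould, brush from where it was at the start of the episode above 0.015 m).
It also fails if it takes over 48 s, if anything falls off the work surface, if the arm or the gripper's body presses on something with over 40 N, if the wrist force passes 120 N, or if a joint passes its speed limit or range.

## Working session

There is one attempt and no reset: what is moved stays moved. The work goes in short steps, Python scripts to look and compute and a tool call to move; the robot and the scene stay as the last step left them, time stands still between calls to the robot, and variables do not carry over. Pictures are saved under pics/ and viewed, and the job is handed in when it is done.

Besides the shell and the picture viewer there is one more tool, called by a JSON object that holds its "name" and its "arguments". servo_tool: Moves the arm, as the interface text tells. Its arguments: {"type":"object","properties":{"steps":{"type":"array"},"newtons":{"type":"number"}},"required":["steps"]}

```bash
mkdir -p pics; cat > h.py <<'E'
from rig import r
import numpy as np, cv2
def snap(n,f):
    d=r.grab_frame(n); cv2.imwrite(f,cv2.cvtColor(d["color"],cv2.COLOR_RGB2BGR)); return d
E
python3 - <<'E'
from h import *
import pickle
s=r.get_state(); print(s, r.tcp_to_grasp)
for n in ["top","side","wrist"]:
    d=snap(n,f"pics/{n}0.png"); pickle.dump(d,open(n+"0.pkl","wb")); print(n,[k for k in d],d["mtx"], d.get("world_from_camera",d.get("tool_from_camera")))
E
```

```text
{'clock': 0.0, 'joint_positions': array([-1.41960587e+00,  4.91535133e-01,  1.55947810e+00, -4.87166664e-05,
        1.09165306e+00, -1.05589129e-01]), 'joint_velocities': array([-0.00038813,  0.00299516, -0.0016212 , -0.0015231 ,  0.00024404,
       -0.00023185]), 'joint_efforts': array([-3.04962614e-04, -6.12647223e+01, -2.58182359e+01,  6.92291977e-02,
        4.82038292e-02, -1.17481432e-04]), 'eef_pos': array([ 158.70438931, -604.2335829 ,  191.16705952]), 'ee_rot': array([[-2.04444598e-04,  2.53988680e-01, -9.67207169e-01],
       [ 1.05488551e-03, -9.67206597e-01, -2.53988752e-01],
       [-9.99999423e-01, -1.07221946e-03, -7.01888140e-05]]), 'ft_force': array([-0.0794189 ,  0.67061901,  0.85105087]), 'torque': array([-0.00495129,  0.01967538, -0.03452403]), 'gripper_width': 94.91749142121047} 18.8
top ['color', 'mtx', 'world_from_camera'] [[370.24293373   0.         323.81069605]
 [  0.         370.24293373 198.39194332]
 [  0.           0.           1.        ]] [[ 1.45732530e-02  9.92467684e-01 -1.21636821e-01  4.11094729e+02]
 [-9.99828795e-01  1.58512468e-02  9.54556580e-
[... 332 characters left out ...]
615931e-01  4.33406759e-01 -3.87540576e-01  9.98982329e+01]
 [-5.81392586e-01 -6.02565057e-01  5.46715660e-01  6.72593492e+02]
 [ 3.43185288e-03  6.70129789e-01  7.42236006e-01  9.28677291e+02]
 [ 0.00000000e+00  0.00000000e+00  0.00000000e+00  1.00000000e+00]]
wrist ['color', 'mtx', 'tool_from_camera'] [[347.81459162   0.         318.01145047]
 [  0.         347.81459162 202.7622729 ]
 [  0.           0.           1.        ]] [[ 1.56279694e-03  2.93445560e-01 -9.55974508e-01 -1.94037363e+02]
 [ 9.99998769e-01 -3.25404209e-04  1.53488046e-03 -5.84039187e-01]
 [ 1.39325730e-04 -9.55975730e-01 -2.93445708e-01 -8.30524290e+01]
 [ 0.00000000e+00  0.00000000e+00  0.00000000e+00  1.00000000e+00]]
```

View pics/top0.png

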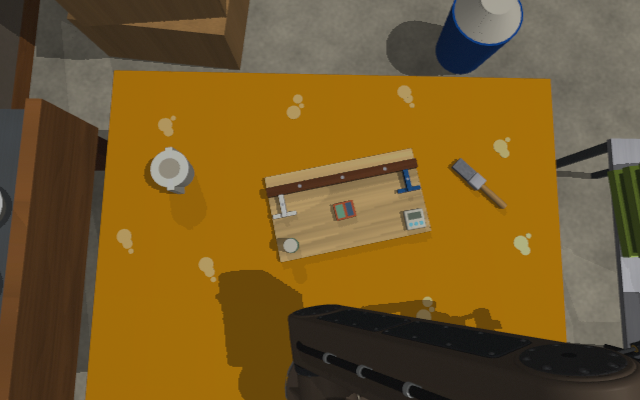

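View pics/side0.png

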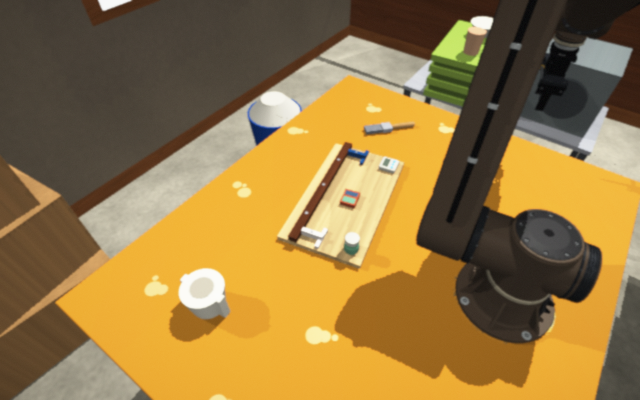

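View pics/wrist0.png

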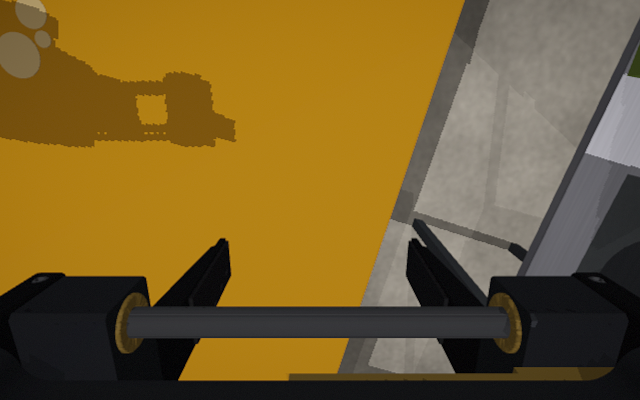

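The top view has the whole board: rail along (265,188)-(415,163), blue stop near (408,182), white stop near (285,208), tile near (344,210), jar (290,245), timer (415,219). The side view agrees; the wrist sees only bench. I'll zoom in for the measurement.

```bash
python3 - <<'E'
import cv2
a=cv2.imread("pics/top0.png")[140:270,255:440]
cv2.imwrite("pics/topz.png",cv2.resize(a,None,fx=4.3,fy=4.3,interpolation=cv2.INTER_CUBIC))
E
```

```text
(no output)
```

View pics/topz.png

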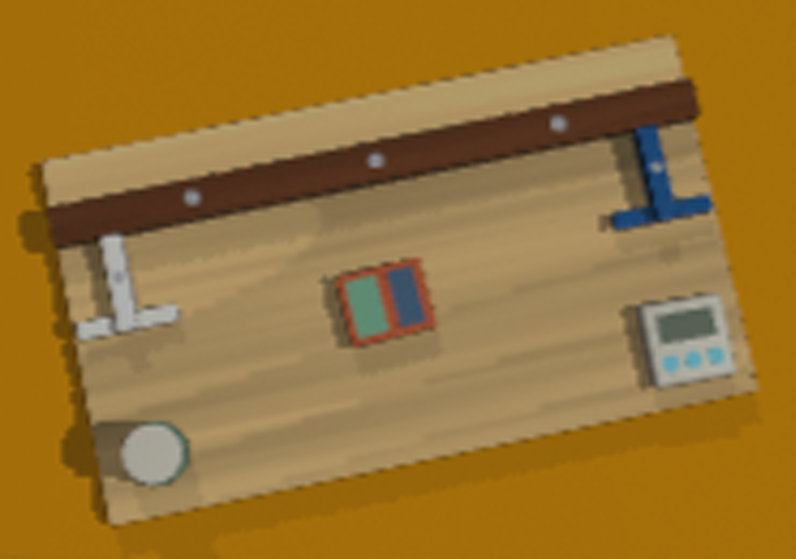

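```bash
cat >> h.py <<'E'
def ray(d,T,uv,z):
    uv=np.atleast_2d(np.asarray(uv,float)); K=d["mtx"]
    p=np.c_[(uv[:,0]-K[0,2])/K[0,0],-(uv[:,1]-K[1,2])/K[1,1],-np.ones(len(uv))]
    w=p@T[:3,:3].T; o=T[:3,3]
    return (o+w*((z-o[2])/w[:,2])[:,None])[:,:2]
def redmask(c):
    b=c.astype(int); R,G,B=b[...,0],b[...,1],b[...,2]
    return R,G,B
E
python3 - <<'E'
from h import *
import pickle
d=pickle.load(open("top0.pkl","rb")); T=d["world_from_camera"]
Z=lambda l:[(255+(x+.5)/4.3-.5,140+(y+.5)/4.3-.5) for x,y in l]
B=ray(d,T,Z([(42,162),(675,36),(757,390),(110,522)]),18); print("board",B.round(1), B.mean(0))
for a,b in [(0,1),(1,2),(2,3),(3,0)]: print(np.linalg.norm(B[b]-B[a]).round(1), np.arctan2(*(B[b]-B[a])[::-1]).round(4))
R=ray(d,T,Z([(57,246),(697,113)]),38); print("rail inner top",R, np.arctan2(*(R[1]-R[0])[::-1]))
print("blue wall/lip top", ray(d,T,Z([(656,167)]),40), "lip ends",ray(d,T,Z([(611,220),(712,204)]),30))
print("white", ray(d,T,Z([(118,275)]),40), ray(d,T,Z([(77,330),(180,313)]),30))
print("timer",ray(d,T,Z([(638,307),(720,293),(735,371),(657,388)]),34).round(1))
print("jar",ray(d,T,Z([(153,455)]),73))
c=d["color"].astype(int); sub=c[195:228,325:362]
hsv=cv2.cvtColor(d["color"],cv2.COLOR_RGB2HSV)
for y,x in [(210,333),(210,340),(210,350),(203,345),(218,345),(225,345)]: print((x,y),d["color"][y,x],hsv[y,x])
E
```

```text
board [[ 608.8  206.1]
 [ 707.8 -243.3]
 [ 455.8 -297. ]
 [ 358.6  150.9]] [532.75144207 -45.7902926 ]
460.2 -1.3539
257.7 -2.9316
458.3 1.7844
256.1 0.2172
rail inner top [[ 546.68287241  190.74246745]
 [ 647.54092104 -252.8731406 ]] -1.3472418766064362
blue wall/lip top [[ 608.39555576 -223.16467026]] lip ends [[ 572.15097774 -193.56605029]
 [ 584.60539561 -264.47487715]]
white [[527.04806561 148.00432339]] [[489.53606696 176.19504487]
 [502.39122831 105.51024603]]
timer [[ 511.1 -210.9]
 [ 521.7 -267.9]
 [ 468.  -277.3]
 [ 455.5 -223.3]]
jar [[405.05601003 118.27987451]]
(333, 210) [108  92  63] [ 19 106 108]
(340, 210) [ 94 138 113] [ 73  81 138]
(350, 210) [ 58  81 103] [105 111 103]
(345, 203) [88 79 92] [141  36  92]
(345, 218) [137  73  45] [  9 171 137]
(345, 225) [149 125  85] [ 19 110 149]
```

```bash
cat >> h.py <<'E'
C=np.array([533.5,-45.6]); A=0.215
X=np.array([np.cos(A),np.sin(A)]); Y=np.array([-X[1],X[0]])
def jig(p): q=np.atleast_2d(p)-C; return np.c_[q@X,q@Y]
def world(a,b): return C+a*X+b*Y
def togo(s,target,z):
    dv=np.r_[target,z]-s["eef_pos"]; return s["ee_rot"].T@dv/10
E
python3 - <<'E'
from h import *
import pickle
d=pickle.load(open("top0.pkl","rb")); T=d["world_from_camera"]
Z=lambda l:[(255+(x+.5)/4.3-.5,140+(y+.5)/4.3-.5) for x,y in l]
t=jig(ray(d,T,Z([(337,279),(417,259),(435,327),(356,347)]),34)); print("tile",t.round(1),t.mean(0))
for a,b in [(0,1),(1,2),(2,3),(3,0)]: print(np.linalg.norm(t[b]-t[a]).round(1), np.arctan2(*(t[b]-t[a])[::-1]).round(3))
tc=t.mean(0)
print("timer",jig(ray(d,T,Z([(638,307),(720,293),(735,371),(657,388)]),34)).round(1),"jar",jig(ray(d,T,Z([(153,455)]),73)))
tg=world(tc[0]-70,tc[1]); s=r.get_state(); print(tg, togo(s,tg,150))
E
```

```text
tile [[  3.1  43.3]
 [  5.8 -13.8]
 [-42.8 -16.1]
 [-45.5  40. ]] [-19.8534407   13.36385872]
57.2 -1.524
48.7 -3.093
56.2 1.619
48.7 0.068
timer [[ -57.1 -156.7]
 [ -58.9 -214.6]
 [-113.4 -212.3]
 [-114.1 -157. ]] jar [[-90.5233964  187.50996382]]
[442.86416461 -51.713826  ] [  4.1718871  -46.22511232 -41.51858298]
```

Tile is at jig (-20, 13) mm, yaw about 0.05 rad. I'll move behind it (non-rail side), gripper parallel to the rail.

{"name": "servo_tool", "arguments": {"steps": [[[0,-3,-2.7,0.01,0,0,0.4],[0,-3,-2.7,0.01,0,0,0.4],[0,-3,-2.7,0.01,0,0,0.4],[0,-3,-2.7,0.01,0,0,0.4],[0,-3,-2.7,0,0,0,0.4]]]}}

```text
clock: 0.57
eef_pos: [255.2, -425.2, 191.6]
ee_rot: [[-0.0, 0.214, -0.977], [0.0, -0.977, -0.214], [-1.0, -0.0, 0.0]]
ft_force: [0.5, -0.4, 0.3]
gripper_width: 67.3
```

{"name": "servo_tool", "arguments": {"steps": [[[0,-3,-2.7,0,0,0,0.4],[0,-3,-2.7,0,0,0,0.4],[0,-3,-2.7,0,0,0,0.4],[0,-3,-2.7,0,0,0,0.4],[0,-3,-2.7,0,0,0,0.4]]]}}

```text
clock: 0.98
eef_pos: [354.8, -249.7, 191.8]
ee_rot: [[0.0, 0.215, -0.977], [-0.0, -0.977, -0.215], [-1.0, 0.0, -0.0]]
ft_force: [0.9, 0.1, -0.0]
gripper_width: 39.0
```

{"name": "servo_tool", "arguments": {"steps": [[[0,-3,-2.7,0,0,0,0.4],[0,-3,-2.7,0,0,0,0.4],[0,-3,-2.7,0,0,0,0.4],[0,-3,-2.7,0,0,0,0.4],[0,0,0,0,0,0,0.4]]]}}

```text
clock: 1.4
eef_pos: [436.1, -106.1, 191.8]
ee_rot: [[0.001, 0.22, -0.975], [0.001, -0.975, -0.22], [-1.0, -0.0, -0.001]]
ft_force: [-1.2, -0.2, -0.5]
gripper_width: 38.1
```

```bash
cat >> h.py <<'E'
def rep(a=None,b=None,z=None):
    s=r.get_state(); R=s["ee_rot"]; ang=np.arctan2(R[1,1],R[0,1])
    print("t",round(s["clock"],2),"jig",jig(s["eef_pos"][:2])[0].round(1),"z",s["eef_pos"][2].round(1),"yaw rel jig",round(ang-A,4),"down",R[:,0].round(3),"F",s["ft_force"].round(1),"w",round(s["gripper_width"],1),"j6",s["joint_positions"][5].round(2))
    if a is not None: print("togo cm",togo(s,world(a,b),z).round(2))
    return s
E
python3 - <<'E'
from h import *
import pickle
s=rep(-90,13,150)
d=snap("wrist","pics/w1.png"); d["s"]=s; pickle.dump(d,open("w1.pkl","wb"))
E
```

```text
t 1.4 jig [-108.   -38.3] z 191.8 yaw rel jig -1.5638 down [ 0.001  0.001 -1.   ] F [-1.2 -0.2 -0.5] w 38.1 j6 0.96
togo cm [ 4.18 -5.12 -1.84]
```

View pics/w1.png

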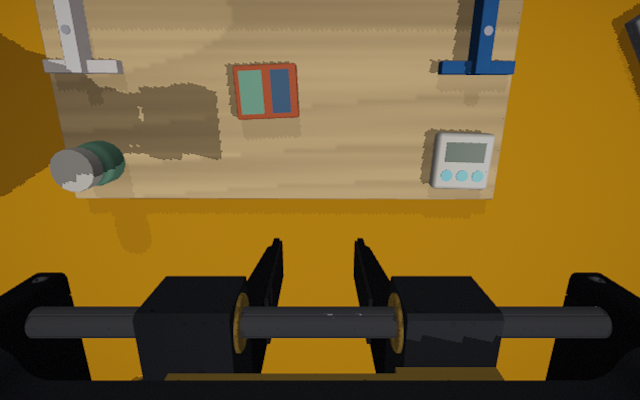

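Wrist view: tile top corners about (234,66),(297,63),(299,117),(239,119); blue lip at (438-515,68), white lip (43-122,67). Measure from it.

```bash
cat >> h.py <<'E'
def wT(d,s):
    M=np.eye(4); M[:3,:3]=s["ee_rot"]; M[:3,3]=s["eef_pos"]; return M@d["tool_from_camera"]
def tile(d,T,roi=None,z=34):
    c=d["color"]; h=cv2.cvtColor(c,cv2.COLOR_RGB2HSV)
    red=((h[...,0]<11)|(h[...,0]>172))&(h[...,1]>140)&(h[...,2]>60)
    m=red.astype(np.uint8)
    if roi: k=np.zeros_like(m); k[roi[1]:roi[3],roi[0]:roi[2]]=1; m*=k
    cs,_=cv2.findContours(m,cv2.RETR_EXTERNAL,cv2.CHAIN_APPROX_NONE)
    cn=max(cs,key=cv2.contourArea); 
    p=jig(ray(d,T,cn[:,0,:],z)).astype(np.float32)
    q=cv2.minAreaRect(p); return cn[:,0,:].min(0),cn[:,0,:].max(0),q,cv2.boxPoints(q).round(1)
E
python3 - <<'E'
from h import *
import pickle
d=pickle.load(open("w1.pkl","rb")); T=wT(d,d["s"])
for x in tile(d,T,(200,40,330,140)): print(x)
print(jig(ray(d,T,[(234,66),(297,63),(299,117),(239,119)],34)).round(1))
print("blue lip outer edge",jig(ray(d,T,[(438,73),(515,74)],30)).round(1),"white",jig(ray(d,T,[(43,72),(122,73)],30)).round(1),"board edge",jig(ray(d,T,[(76,198),(494,198)],18)).round(1))
E
```

```text
[233  63]
[298 119]
((-21.0236873626709, 13.610309600830078), (49.469749450683594, 60.11064910888672), 2.81888484954834)
[[-47.2  42.4]
 [-44.3 -17.6]
 [  5.2 -15.2]
 [  2.2  44.8]]
[[  1.7  43. ]
 [  4.7 -16.6]
 [-44.8 -18. ]
 [-47.1  41.2]]
blue lip outer edge [[  -3.  -151.6]
 [  -3.4 -225.5]] white [[ -4.7 227.9]
 [ -5.  152. ]] board edge [[-134.3  229.7]
 [-130.8 -230.9]]
```

{"name": "servo_tool", "arguments": {"steps": [[[2,-2.5,-1.8,0,0,0,0.3],[2,-2.5,-1.8,0,0,0,0.3],[3,0,0,0,0,0,0.3],[0,0,0,0,0,0,0.3],[0,0,0,0,0,0,0.3]]]}}

```text
clock: 1.87
eef_pos: [457.6, -55.1, 121.2]
ee_rot: [[-0.003, 0.215, -0.977], [0.001, -0.977, -0.215], [-1.0, -0.001, 0.003]]
ft_force: [0.8, -0.2, -0.3]
gripper_width: 28.4
```

```bash
python3 - <<'E'
from h import *
rep(-72,13.5,26)
E
```

```text
t 1.87 jig [-76.2   6.9] z 121.2 yaw rel jig -1.5693 down [-0.003  0.001 -1.   ] F [ 0.8 -0.2 -0.3] w 28.4 j6 1.09
togo cm [ 9.52 -0.65 -0.45]
```

{"name": "servo_tool", "arguments": {"steps": [[[3,-0.6,0,0,0,0,0.3],[3,0,0,0,0,0,0.3],[2.5,0,0,0,0,0,0.3],[1,0,0,0,0,0,0.3],[0,0,0,0,0,0,0.3]]]}}

```text
clock: 2.28
eef_pos: [456.8, -49.9, 26.3]
ee_rot: [[-0.002, 0.213, -0.977], [0.0, -0.977, -0.213], [-1.0, -0.001, 0.002]]
ft_force: [-0.8, 0.0, 0.2]
gripper_width: 28.8
```

```bash
python3 - <<'E'
from h import *
import pickle
s=rep(-72,13.5,25)
d=snap("wrist","pics/w2.png"); d["s"]=s; pickle.dump(d,open("w2.pkl","wb"))
for x in tile(d,wT(d,s),(200,0,450,250)): print(x)
E
```

```text
t 2.28 jig [-75.9  12.1] z 26.3 yaw rel jig -1.5708 down [-0.002  0.    -1.   ] F [-0.8  0.   0.2] w 28.8 j6 1.1
togo cm [ 0.13 -0.14 -0.39]
[258 101]
[372 198]
((-21.000019073486328, 13.755016326904297), (49.854068756103516, 59.41642761230469), 2.8133530616760254)
[[-47.4  42.2]
 [-44.4 -17.1]
 [  5.4 -14.7]
 [  2.4  44.7]]
```

View pics/w2.png

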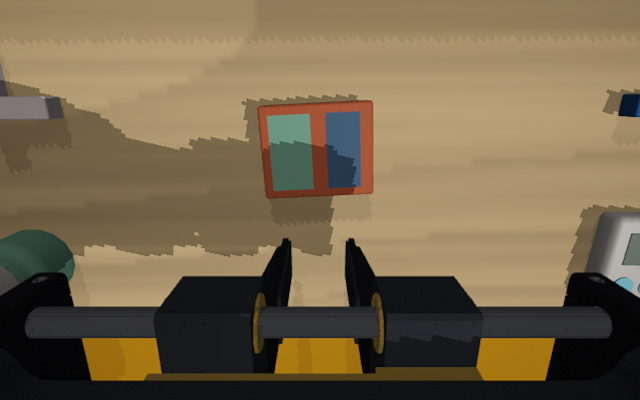

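{"name": "servo_tool", "arguments": {"steps": [[[0.1,-0.15,-1,0,0,0,0.3],[0,0,-0.6,0,0,0,0.3],[0,0,-0.6,0,0,0,0.3],[0,0,-0.6,0,0,0,0.3],[0,0,-0.6,0,0,0,0.3]]]}}

```text
clock: 2.75
eef_pos: [491.0, -39.8, 26.3]
ee_rot: [[0.001, 0.215, -0.977], [-0.0, -0.977, -0.215], [-1.0, 0.001, -0.001]]
ft_force: [-0.2, 0.2, 0.2]
gripper_width: 28.4
```

{"name": "servo_tool", "arguments": {"steps": [[[0,0,-0.6,0,0,0,0.3],[0,0,-0.6,0,0,0,0.3],[0,0,-0.6,0,0,0,0.3],[0,0,-0.6,0,0,0,0.3],[0,0,-0.6,0,0,0,0.3]]]}}

```text
clock: 3.17
eef_pos: [519.9, -33.3, 25.7]
ee_rot: [[-0.0, 0.215, -0.977], [-0.0, -0.977, -0.215], [-1.0, 0.0, 0.0]]
ft_force: [0.6, 0.5, -0.4]
gripper_width: 29.0
```

```bash
python3 - <<'E'
from h import *
import pickle
s=rep(5,13.5,25)
d=snap("wrist","pics/w3.png"); d["s"]=s; pickle.dump(d,open("w3.pkl","wb"))
for x in tile(d,wT(d,s),(200,0,450,250)): print(x)
E
```

```text
t 3.17 jig [-10.7  14.9] z 25.7 yaw rel jig -1.569 down [-0. -0. -1.] F [ 0.6  0.5 -0.4] w 29.0 j6 1.16
togo cm [ 0.07  0.14 -1.57]
[200  59]
[449 117]
((75.86599731445312, 13.075313568115234), (27.64092254638672, 128.48509216308594), 0.401510089635849)
[[ 61.6  77.2]
 [ 62.5 -51.3]
 [ 90.1 -51.1]
 [ 89.2  77.4]]
```

View pics/w3.png

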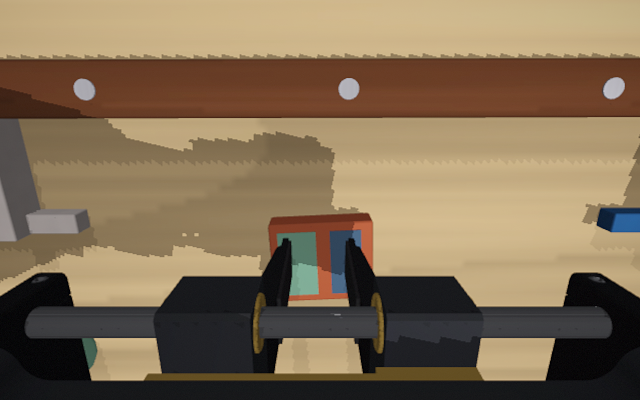

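```bash
python3 - <<'E'
from h import *
import pickle
d=pickle.load(open("w3.pkl","rb")); s=d["s"]; T=wT(d,s)
print("cam",T[:3,3],jig(T[:2,3]))
px=[(269,218),(372,213),(373,290),(275,300),(287,240),(350,240)]
for z in(18,26,34,40): print(z,jig(ray(d,T,px,z)).round(1).tolist())
K=d["mtx"]; Ti=np.linalg.inv(T)
def pr(a,b,z):
    p=Ti@np.r_[world(a,b),z,1]; return K[0,0]*p[0]/-p[2]+K[0,2],K[1,1]*-p[1]/-p[2]+K[1,2]
j=jig(s["eef_pos"][:2])[0]
for dz in(0,10,20,40): print(pr(j[0],j[1]+14,s["eef_pos"][2]+dz),pr(j[0]+10,j[1]+14,s["eef_pos"][2]+dz),pr(j[0],j[1]+26,s["eef_pos"][2]+dz))
a=cv2.imread("pics/w3.png")[190:330,230:410]; cv2.imwrite("pics/w3z.png",cv2.resize(a,None,fx=4,fy=4,interpolation=cv2.INTER_CUBIC))
snap("side","pics/s3.png"); a=cv2.imread("pics/s3.png")[140:260,270:420]; cv2.imwrite("pics/s3z.png",cv2.resize(a,None,fx=4,fy=4,interpolation=cv2.INTER_CUBIC))
E
```

```text
cam [600.87475943 -14.85924611 219.69879693] [[72.38201031 15.65875923]]
18 [[0.6, 46.0], [3.9, -17.2], [-49.5, -20.4], [-57.2, 44.3], [-14.1, 35.3], [-14.0, -4.2]]
26 [[3.4, 44.8], [6.7, -15.9], [-44.6, -18.9], [-52.0, 43.2], [-10.6, 34.5], [-10.5, -3.5]]
34 [[6.3, 43.6], [9.4, -14.6], [-39.8, -17.5], [-46.9, 42.0], [-7.2, 33.7], [-7.1, -2.7]]
40 [[8.4, 42.7], [11.4, -13.6], [-36.2, -16.4], [-43.0, 41.2], [-4.6, 33.1], [-4.5, -2.1]]
(np.float64(296.2858977855576), np.float64(239.87244448992544)) (np.float64(296.00594716961484), np.float64(224.3321904516251)) (np.float64(276.401074935042), np.float64(239.8296768692577))
(np.float64(295.22311631071943), np.float64(246.74174846561905)) (np.float64(294.9137969886296), np.float64(230.551057216812)) (np.float64(274.3894834733775), np.float64(246.6965542360302))
(np.float64(294.053817821786), np.float64(254.2995267568014)) (np.float64(293.7104750571117), np.float64(237.40295258617098)) (np.float64(272.17629263892434), np.float64(254.2516221208776))
(np.float64(291.3244810786963), np.float64(271.94063566224935)) (np.float64(290.8947230992541), np.float64(253.43626611264364)) (np.float64(267.01038638287275), np.float64(271.8862390023769))
```

View pics/w3z.png

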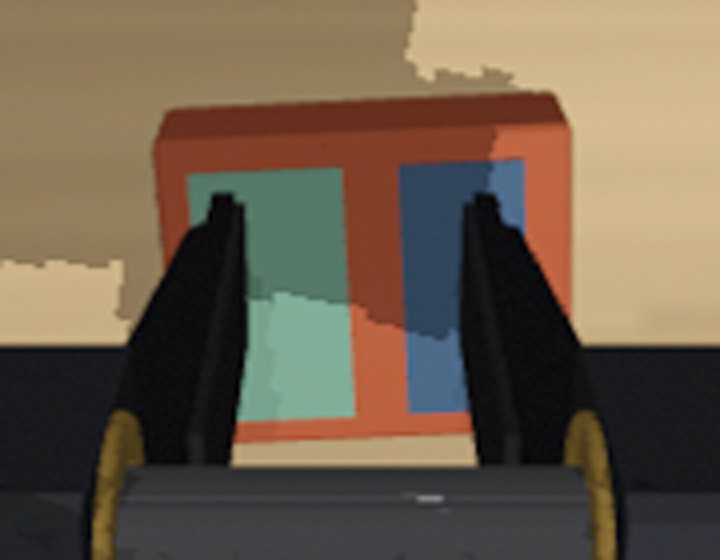

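View pics/s3z.png

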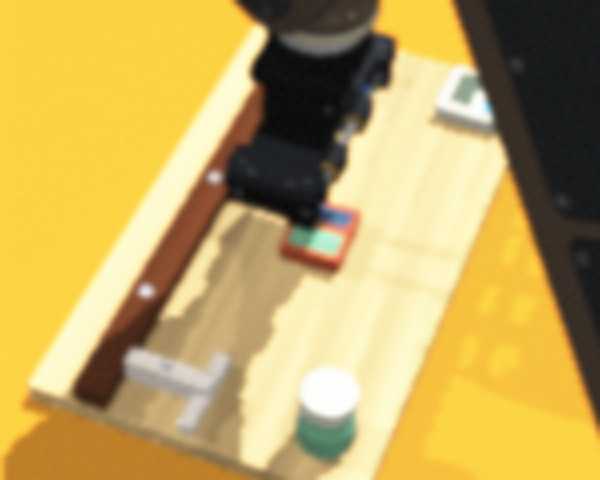

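The wrist picture shows the tile unmoved (top corners (269,218)-(373,290)) with the open fingertips above it: open fingers evidently sit higher than the TCP. I'll back off and shut the fingers to check.

{"name": "servo_tool", "arguments": {"steps": [[[-0.8,0,0,0,0,0,0.3],[0,0,2,0,0,0,0.3],[0,0,2.5,0,0,0,0.3],[0,0,2.5,0,0,0,0.3],[0,0,0.5,0,0,0,0.3]]]}}

```text
clock: 3.68
eef_pos: [442.3, -49.5, 34.1]
ee_rot: [[-0.003, 0.215, -0.977], [0.001, -0.977, -0.215], [-1.0, -0.001, 0.003]]
ft_force: [1.0, -0.2, 0.3]
gripper_width: 28.7
```

{"name": "servo_tool", "arguments": {"steps": [[[0,0,0,0,0,0,0],[0,0,0,0,0,0,0],[0,0,0,0,0,0,0],[0,0,0,0,0,0,0],[0,0,0,0,0,0,0]]]}}

```text
clock: 4.1
eef_pos: [446.7, -49.5, 33.7]
ee_rot: [[0.0, 0.216, -0.977], [-0.0, -0.977, -0.216], [-1.0, 0.0, -0.0]]
ft_force: [-0.1, -0.9, 0.7]
gripper_width: 2.0
```

```bash
python3 - <<'E'
from h import *
import pickle
s=rep(-76,13.5,25)
d=snap("wrist","pics/w4.png"); d["s"]=s; pickle.dump(d,open("w4.pkl","wb"))
for x in tile(d,wT(d,s),(200,0,450,250)): print(x)
E
```

```text
t 4.1 jig [-85.6  14.7] z 33.7 yaw rel jig -1.5686 down [ 0. -0. -1.] F [-0.1 -0.9  0.7] w 2.0 j6 1.1
togo cm [ 0.87  0.13 -0.96]
[264  81]
[376 177]
((-21.05910301208496, 13.750505447387695), (49.76685333251953, 59.4568977355957), 2.917097330093384)
[[-47.4  42.2]
 [-44.4 -17.2]
 [  5.3 -14.7]
 [  2.3  44.7]]
```

View pics/w4.png

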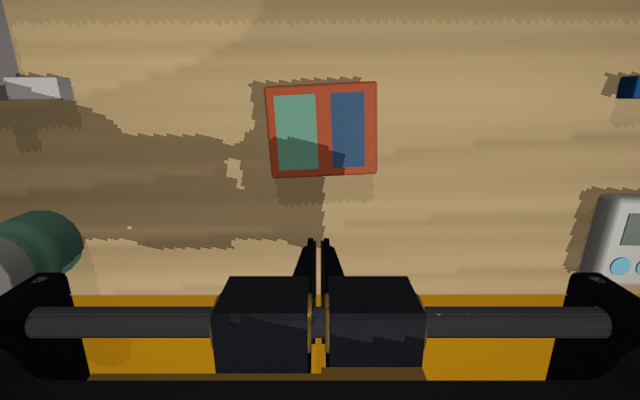

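Tips appear at row 240 whether shut or open, tile unchanged. I'll probe down onto the bare board gently to find the true tip height.

{"name": "servo_tool", "arguments": {"steps": [[[0.25,0,0,0,0,0,0],[0.25,0,0,0,0,0,0],[0.25,0,0,0,0,0,0],[0.2,0,0,0,0,0,0],[0,0,0,0,0,0,0]]]}}

```text
clock: 4.57
eef_pos: [445.9, -49.5, 23.7]
ee_rot: [[-0.001, 0.215, -0.977], [0.0, -0.977, -0.215], [-1.0, -0.0, 0.001]]
ft_force: [0.5, -1.3, -0.1]
gripper_width: 0.3
```

{"name": "servo_tool", "arguments": {"steps": [[[0.1,0,0,0,0,0,0],[0.1,0,0,0,0,0,0],[0,0,0,0,0,0,0]]]}}

```text
clock: 4.82
eef_pos: [446.1, -49.6, 22.1]
ee_rot: [[-0.0, 0.215, -0.977], [-0.0, -0.977, -0.215], [-1.0, 0.0, 0.0]]
ft_force: [-0.8, -0.4, -0.1]
gripper_width: 0.4
```

{"name": "servo_tool", "arguments": {"steps": [[[0.1,0,0,0,0,0,0],[0.1,0,0,0,0,0,0],[0,0,0,0,0,0,0]]]}}

```text
clock: 5.07
eef_pos: [446.0, -49.6, 20.1]
ee_rot: [[-0.0, 0.215, -0.977], [-0.0, -0.977, -0.215], [-1.0, 0.0, 0.0]]
ft_force: [-0.0, -0.1, 0.3]
gripper_width: 0.4
```

{"name": "servo_tool", "arguments": {"steps": [[[0.1,0,0,0,0,0,0],[0,0,0,0,0,0,0]]]}}

```text
clock: 5.23
eef_pos: [446.0, -49.6, 19.1]
ee_rot: [[-0.0, 0.215, -0.977], [-0.0, -0.977, -0.215], [-1.0, 0.0, 0.0]]
ft_force: [0.2, 0.6, 0.0]
gripper_width: 0.4
```

{"name": "servo_tool", "arguments": {"steps": [[[0.1,0,0,0,0,0,0],[0.1,0,0,0,0,0,0],[0,0,0,0,0,0,0]]]}}

```text
clock: 5.48
eef_pos: [446.0, -49.6, 17.0]
ee_rot: [[-0.0, 0.215, -0.977], [-0.0, -0.977, -0.215], [-1.0, -0.0, 0.0]]
ft_force: [-0.1, -0.4, -0.4]
gripper_width: 0.6
```

```bash
python3 - <<'E'
from h import *
s=rep(); print(s["torque"])
snap("wrist","pics/w5.png"); a=cv2.imread("pics/w5.png")[100:300,190:450]; cv2.imwrite("pics/w5z.png",cv2.resize(a,None,fx=3,fy=3,interpolation=cv2.INTER_CUBIC))
E
```

```text
t 5.48 jig [-86.3  14.8] z 17.0 yaw rel jig -1.569 down [-0. -0. -1.] F [-0.1 -0.4 -0.4] w 0.6 j6 1.1
[-0.00439512 -0.00211016 -0.01658936]
```

View pics/w5z.png

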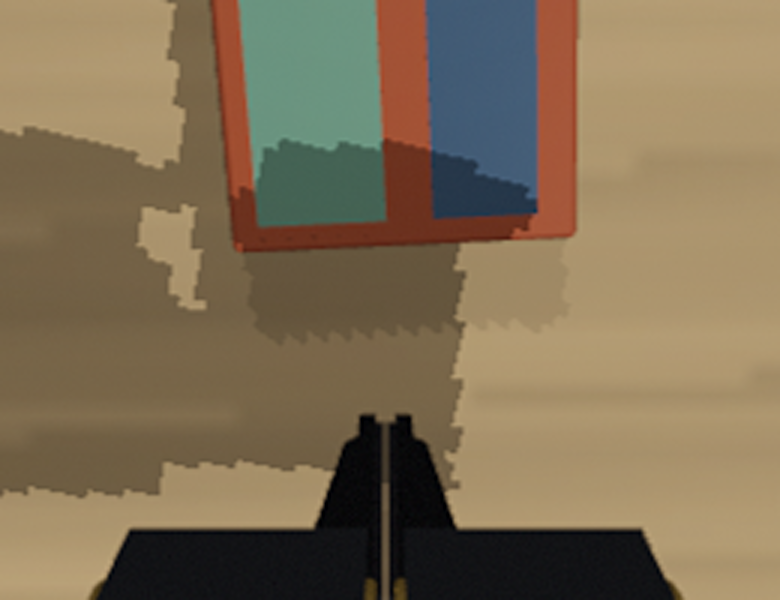

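Still no contact at reported z 17; the true tips are higher than reported. Probing on.

{"name": "servo_tool", "arguments": {"steps": [[[0.1,0,0,0,0,0,0],[0.1,0,0,0,0,0,0],[0,0,0,0,0,0,0]]]}}

```text
clock: 5.78
eef_pos: [446.0, -49.6, 15.0]
ee_rot: [[-0.0, 0.215, -0.977], [-0.0, -0.977, -0.215], [-1.0, -0.0, 0.0]]
ft_force: [-0.4, 0.1, 0.9]
gripper_width: 0.5
```

{"name": "servo_tool", "arguments": {"steps": [[[0.1,0,0,0,0,0,0],[0.1,0,0,0,0,0,0],[0,0,0,0,0,0,0]]]}}

```text
clock: 6.03
eef_pos: [446.0, -49.6, 13.0]
ee_rot: [[-0.0, 0.215, -0.977], [-0.0, -0.977, -0.215], [-1.0, -0.0, 0.0]]
ft_force: [-0.6, -0.1, -0.4]
gripper_width: 0.7
```

{"name": "servo_tool", "arguments": {"steps": [[[0.1,0,0,0,0,0,0],[0.1,0,0,0,0,0,0],[0,0,0,0,0,0,0]]]}}

```text
clock: 6.28
eef_pos: [446.1, -49.6, 11.1]
ee_rot: [[-0.0, 0.215, -0.977], [-0.0, -0.977, -0.215], [-1.0, 0.0, 0.0]]
ft_force: [1.1, -0.4, 0.3]
gripper_width: 0.5
```

{"name": "servo_tool", "arguments": {"steps": [[[0.1,0,0,0,0,0,0],[0,0,0,0,0,0,0]]]}}

```text
clock: 6.45
eef_pos: [446.0, -49.6, 10.1]
ee_rot: [[-0.0, 0.215, -0.977], [-0.0, -0.977, -0.215], [-1.0, 0.0, 0.0]]
ft_force: [-0.7, 0.7, -0.1]
gripper_width: 0.2
```

```bash
python3 - <<'E'
from h import *
rep()
for n in("wrist","side"): snap(n,f"pics/{n}6.png")
a=cv2.imread("pics/wrist6.png")[150:290,220:420]; a=cv2.resize(a,(800,560),interpolation=cv2.INTER_CUBIC); cv2.imwrite("pics/w6z.png",a)
a=cv2.imread("pics/side6.png")[140:260,290:440]; cv2.imwrite("pics/s6z.png",cv2.resize(a,None,fx=5,fy=5,interpolation=cv2.INTER_CUBIC))
E
```

```text
t 6.45 jig [-86.3  14.8] z 10.1 yaw rel jig -1.569 down [-0. -0. -1.] F [-0.7  0.7 -0.1] w 0.2 j6 1.1
```

View pics/w6z.png

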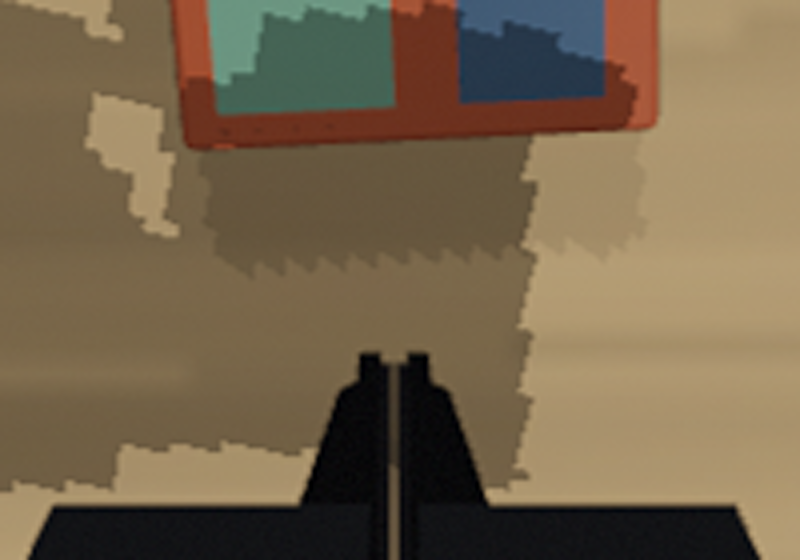

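View pics/s6z.png

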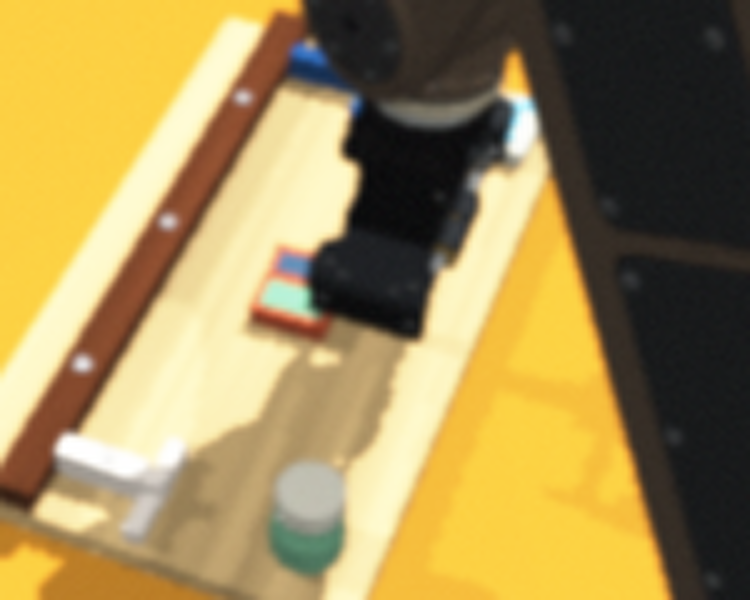

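Crossing the finger gap width with the tip row puts the tips about 24 mm behind the reported TCP (and 10 mm half-width), which explains both the sweep over the tile and no contact. Continuing down, expecting contact near z = -6.

{"name": "servo_tool", "arguments": {"steps": [[[0.3,0,0,0,0,0,0],[0.3,0,0,0,0,0,0],[0.2,0,0,0,0,0,0],[0,0,0,0,0,0,0]]]}}

```text
clock: 6.88
eef_pos: [445.8, -49.5, 1.7]
ee_rot: [[-0.001, 0.215, -0.977], [0.0, -0.977, -0.215], [-1.0, -0.0, 0.001]]
ft_force: [0.0, -0.2, 0.4]
gripper_width: 0.4
```

{"name": "servo_tool", "arguments": {"steps": [[[0.1,0,0,0,0,0,0],[0.1,0,0,0,0,0,0],[0,0,0,0,0,0,0]]]}}

```text
clock: 7.13
eef_pos: [446.0, -49.6, 0.1]
ee_rot: [[-0.0, 0.215, -0.977], [-0.0, -0.977, -0.215], [-1.0, 0.0, 0.0]]
ft_force: [-0.5, -0.3, -0.2]
gripper_width: 0.3
```

{"name": "servo_tool", "arguments": {"steps": [[[0.1,0,0,0,0,0,0],[0.1,0,0,0,0,0,0],[0,0,0,0,0,0,0]]]}}

```text
clock: 7.38
eef_pos: [446.0, -49.6, -1.9]
ee_rot: [[-0.0, 0.215, -0.977], [-0.0, -0.977, -0.215], [-1.0, -0.0, 0.0]]
ft_force: [-0.1, -0.2, -0.0]
gripper_width: 0.6
```

{"name": "servo_tool", "arguments": {"steps": [[[0.1,0,0,0,0,0,0],[0,0,0,0,0,0,0]]]}}

```text
clock: 7.55
eef_pos: [446.0, -49.6, -2.9]
ee_rot: [[-0.0, 0.215, -0.977], [-0.0, -0.977, -0.215], [-1.0, 0.0, 0.0]]
ft_force: [0.6, 1.0, -0.0]
gripper_width: 0.2
```

{"name": "servo_tool", "arguments": {"steps": [[[0.1,0,0,0,0,0,0],[0,0,0,0,0,0,0]]]}}

```text
clock: 7.72
eef_pos: [446.0, -49.6, -3.9]
ee_rot: [[-0.0, 0.215, -0.977], [-0.0, -0.977, -0.215], [-1.0, 0.0, 0.0]]
ft_force: [-0.1, -1.3, -0.3]
gripper_width: 0.6
```

{"name": "servo_tool", "arguments": {"steps": [[[0.1,0,0,0,0,0,0],[0,0,0,0,0,0,0]]]}}

```text
clock: 7.88
eef_pos: [446.1, -49.6, -4.6]
ee_rot: [[0.0, 0.215, -0.977], [-0.0, -0.977, -0.215], [-1.0, 0.0, -0.0]]
ft_force: [0.7, -0.3, 4.1]
gripper_width: 0.1
```

{"name": "servo_tool", "arguments": {"steps": [[[0.1,0,0,0,0,0,0],[0,0,0,0,0,0,0]]]}}

```text
clock: 8.05
eef_pos: [446.2, -49.6, -4.7]
ee_rot: [[0.001, 0.215, -0.977], [-0.0, -0.977, -0.215], [-1.0, 0.001, -0.001]]
ft_force: [-3.6, 0.2, 24.1]
gripper_width: 0.6
```

Board contact at reported z -4.5, so tips = TCP + 22.5 mm. Raising to about 7 mm over the board, opening, and pushing.

{"name": "servo_tool", "arguments": {"steps": [[[-0.4,0,0,0,0,0,0.45],[-0.4,0.1,0,0,0,0,0.45],[0,0,0,0,0,0,0.45],[0,0,-1,0,0,0,0.45],[0,0,-1,0,0,0,0.45]]]}}

```text
clock: 8.47
eef_pos: [466.6, -46.2, 2.2]
ee_rot: [[-0.0, 0.215, -0.977], [-0.0, -0.977, -0.215], [-1.0, 0.0, 0.0]]
ft_force: [-0.1, 0.5, -0.2]
gripper_width: 28.4
```

{"name": "servo_tool", "arguments": {"steps": [[[0,0,-0.7,0,0,0,0.45],[0,0,-0.6,0,0,0,0.45],[0,0,-0.6,0,0,0,0.45],[0,0,-0.6,0,0,0,0.45],[0,0,-0.6,0,0,0,0.45]]]}}

```text
clock: 8.88
eef_pos: [496.6, -39.4, 2.1]
ee_rot: [[-0.0, 0.215, -0.977], [-0.0, -0.977, -0.215], [-1.0, -0.0, 0.0]]
ft_force: [0.1, -0.0, 0.1]
gripper_width: 42.7
```

```bash
python3 - <<'E'
from h import *
import pickle
s=rep(5,13.5,2.5)
d=snap("wrist","pics/w7.png"); d["s"]=s; pickle.dump(d,open("w7.pkl","wb"))
for x in tile(d,wT(d,s),(200,130,450,250)): print(x)
E
```

```text
t 8.88 jig [-34.7  13.9] z 2.1 yaw rel jig -1.5689 down [-0. -0. -1.] F [ 0.1 -0.   0.1] w 42.7 j6 1.14
togo cm [-0.05  0.05 -3.97]
[258 142]
[385 243]
((2.596078872680664, 13.131593704223633), (50.699954986572266, 59.48485565185547), 0.13021206855773926)
[[-22.8  42.8]
 [-22.7 -16.7]
 [ 28.  -16.6]
 [ 27.9  42.9]]
```

View pics/w7.png

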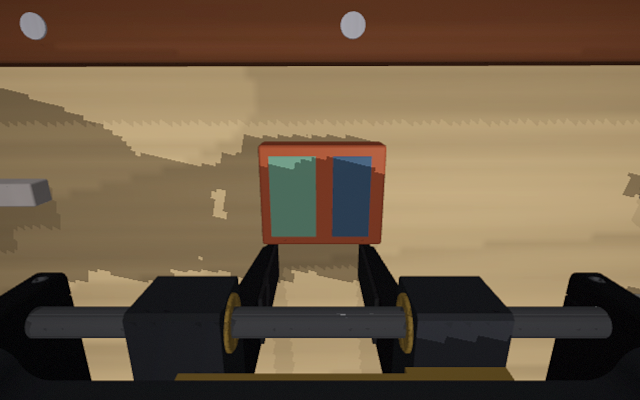

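The tile is now square on the fingers (258-385, 142-243), parallel to the rail. About 36 mm left to the rail.

{"name": "servo_tool", "arguments": {"steps": [[[0,0,-0.6,0,0,0,0.45],[0,0,-0.6,0,0,0,0.45],[0,0,-0.6,0,0,0,0.45],[0,0,-0.6,0,0,0,0.45],[0,0,-0.5,0,0,0,0.45]]]}}

```text
clock: 9.35
eef_pos: [525.2, -33.2, 2.2]
ee_rot: [[0.0, 0.215, -0.977], [-0.0, -0.977, -0.215], [-1.0, 0.0, -0.0]]
ft_force: [-1.3, -0.2, -0.5]
gripper_width: 42.7
```

{"name": "servo_tool", "arguments": {"steps": [[[0,0,-0.2,0,0,0,0.45],[0,0,-0.2,0,0,0,0.45],[0,0,-0.2,0,0,0,0.45],[0,0,0,0,0,0,0.45]]]}}

```text
clock: 9.68
eef_pos: [530.6, -32.0, 2.2]
ee_rot: [[0.0, 0.215, -0.977], [-0.0, -0.977, -0.215], [-1.0, 0.0, -0.0]]
ft_force: [0.4, 0.7, 0.4]
gripper_width: 42.7
```

```bash
python3 - <<'E'
from h import *
import pickle
s=rep()
d=snap("wrist","pics/w8.png"); d["s"]=s; pickle.dump(d,open("w8.pkl","wb"))
E
```

```text
t 9.68 jig [ 0.1 13.9] z 2.2 yaw rel jig -1.569 down [ 0. -0. -1.] F [0.4 0.7 0.4] w 42.7 j6 1.17
```

View pics/w8.png

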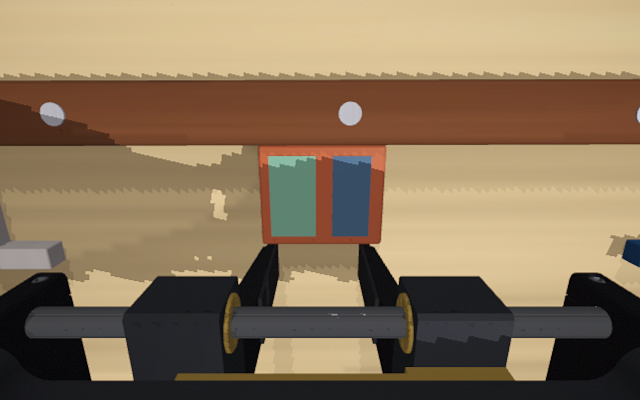

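Tile top edge (row 147) is just at the rail edge (row 145). Creep until force shows.

{"name": "servo_tool", "arguments": {"steps": [[[0,0,-0.1,0,0,0,0.45],[0,0,-0.1,0,0,0,0.45],[0,0,0,0,0,0,0.45]]]}}

```text
clock: 9.98
eef_pos: [530.9, -31.9, 2.2]
ee_rot: [[-0.003, 0.215, -0.977], [-0.0, -0.977, -0.215], [-1.0, -0.001, 0.003]]
ft_force: [-5.9, -4.1, 4.7]
gripper_width: 43.0
```

{"name": "servo_tool", "arguments": {"steps": [[[0,0,-0.1,0,0,0,0.45],[0,0,0,0,0,0,0.45]]]}}

```text
clock: 10.15
eef_pos: [530.9, -31.8, 2.1]
ee_rot: [[-0.005, 0.215, -0.977], [-0.0, -0.977, -0.215], [-1.0, -0.001, 0.005]]
ft_force: [-11.6, -7.0, 7.4]
gripper_width: 43.0
```

{"name": "servo_tool", "arguments": {"steps": [[[0,0,-0.1,0,0,0,0.45],[0,0,0,0,0,0,0.45]]]}}

```text
clock: 10.32
eef_pos: [530.9, -31.7, 2.1]
ee_rot: [[-0.007, 0.215, -0.977], [-0.0, -0.977, -0.215], [-1.0, -0.001, 0.007]]
ft_force: [-14.5, -8.3, 10.3]
gripper_width: 42.7
```

Tile is pressed flat on the rail (about 15 N). Back off, lift, move to the white-stop side and turn the gripper 90°.

{"name": "servo_tool", "arguments": {"steps": [[[0,0,1.5,0,0,0,0.45],[0,0,1,0,0,0,0.45],[-3.5,0,0,0,0,0,0.25],[-2,-1.8,-1.5,0,0,0,0.25],[0,-2.7,-2.4,0,0,0,0.25]]]}}

```text
clock: 10.73
eef_pos: [539.2, 14.5, 60.9]
ee_rot: [[0.005, 0.212, -0.977], [-0.001, -0.977, -0.212], [-1.0, 0.002, -0.004]]
ft_force: [2.1, -0.9, 0.2]
gripper_width: 28.2
```

{"name": "servo_tool", "arguments": {"steps": [[[0,-2.7,-2.4,0,0,0,0.25],[0,0,0,-0.12,0,0,0.25],[0,0,0,-0.12,0,0,0.25],[0,0,0,-0.12,0,0,0.25],[0,0,0,-0.12,0,0,0.25]]]}}

```text
clock: 11.15
eef_pos: [555.7, 47.6, 57.1]
ee_rot: [[0.0, 0.647, -0.763], [-0.0, -0.763, -0.647], [-1.0, 0.0, -0.0]]
ft_force: [0.4, -0.9, 0.3]
gripper_width: 24.2
```

{"name": "servo_tool", "arguments": {"steps": [[[0,0,0,-0.12,0,0,0.25],[0,0,0,-0.12,0,0,0.25],[0,0,0,-0.12,0,0,0.25],[0,0,0,-0.12,0,0,0.25],[0,0,0,-0.12,0,0,0.25]]]}}

```text
clock: 11.57
eef_pos: [555.7, 47.2, 57.2]
ee_rot: [[0.0, 0.964, -0.265], [-0.0, -0.265, -0.964], [-1.0, 0.0, -0.0]]
ft_force: [-0.1, 0.1, -0.2]
gripper_width: 23.5
```

{"name": "servo_tool", "arguments": {"steps": [[[0,0,0,-0.12,0,0,0.25],[0,0,0,-0.12,0,0,0.25],[0,0,0,-0.12,0,0,0.25],[0,0,0,-0.12,0,0,0.25],[0,0,0,0,0,0,0.25]]]}}

```text
clock: 11.98
eef_pos: [555.7, 47.2, 57.2]
ee_rot: [[0.0, 0.978, 0.21], [-0.0, 0.21, -0.978], [-1.0, 0.0, 0.0]]
ft_force: [0.1, 0.2, 0.9]
gripper_width: 23.9
```

```bash
python3 - <<'E'
from h import *
import pickle
s=rep(37.4,75,2.5)
d=snap("wrist","pics/w9.png"); d["s"]=s; pickle.dump(d,open("w9.pkl","wb"))
E
```

```text
t 11.98 jig [41.5 85.9] z 57.2 yaw rel jig -0.0036 down [ 0. -0. -1.] F [0.1 0.2 0.9] w 23.9 j6 -0.25
togo cm [ 5.47 -0.4   1.1 ]
```

View pics/w9.png

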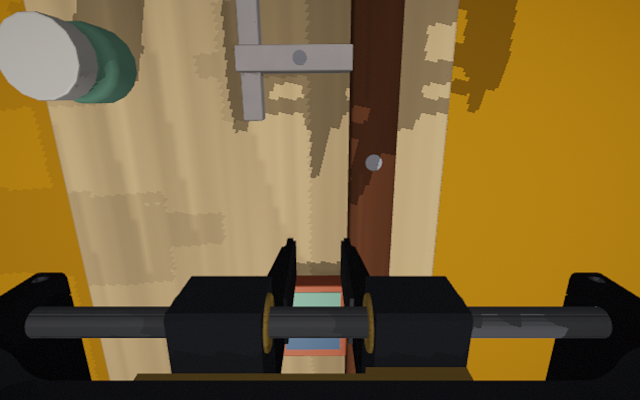

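Gripper is turned; tile (rows 285-355, between the fingers) lies on the blue side of it, white stop ahead at (295,57). Check the rail's line from the earlier wrist pictures before sliding.

```bash
python3 - <<'E'
from h import *
import pickle
for n,rows in(("w3",(110,125)),("w7",(58,75)),("w8",(138,155))):
    d=pickle.load(open(n+".pkl","rb")); g=d["color"][...,2].astype(float); T=wT(d,d["s"]); P=[]
    for u in list(range(170,240,5))+list(range(400,560,5)):
        col=g[rows[0]-6:rows[1]+6,u]; k=np.argmax(np.diff(col)); P.append((u,rows[0]-6+k+.5))
    q=jig(ray(d,T,P,38)); k=np.polyfit(q[:,1],q[:,0],1); res=q[:,0]-np.polyval(k,q[:,1]); ok=abs(res)<3; k=np.polyfit(q[ok,1],q[ok,0],1)
    print(n,"slope dx/dy",k[0].round(4),"x@0",k[1].round(1),ok.sum())
d=pickle.load(open("w8.pkl","rb"));print(tile(d,wT(d,d["s"]),(200,147,450,250))[2:])
E
```

```text
w3 slope dx/dy -0.004 x@0 62.0 46
w7 slope dx/dy -0.0028 x@0 60.6 46
w8 slope dx/dy -0.0029 x@0 62.0 46
(((36.16449737548828, 13.210893630981445), (48.4444694519043, 59.57982635498047), 0.10678337514400482), array([[ 11.9,  43. ],
       [ 12. , -16.6],
       [ 60.4, -16.5],
       [ 60.3,  43. ]], dtype=float32))
```

{"name": "servo_tool", "arguments": {"steps": [[[1.5,-0.5,0,-0.006,0,0,0.25],[1.5,0,0,0,0,0,0.25],[1.5,0,0,0,0,0,0.25],[0.9,0,0,0,0,0,0.25],[0,0,1,0,0,0,0.25]]]}}

```text
clock: 12.45
eef_pos: [551.9, 37.2, 1.7]
ee_rot: [[-0.003, 0.978, 0.209], [0.0, 0.209, -0.978], [-1.0, -0.003, -0.001]]
ft_force: [-0.2, 0.6, -0.3]
gripper_width: 23.5
```

```bash
python3 - <<'E'
from h import *
import pickle
s=rep(36,56,2.5)
d=snap("wrist","pics/w10.png")
d=snap("top","pics/t10.png"); a=cv2.imread("pics/t10.png")[140:270,255:440]
cv2.imwrite("pics/t10z.png",cv2.resize(a,None,fx=4.3,fy=4.3,interpolation=cv2.INTER_CUBIC))
E
```

```text
t 12.45 jig [35.6 77. ] z 1.7 yaw rel jig -0.0047 down [-0.003  0.    -1.   ] F [-0.2  0.6 -0.3] w 23.5 j6 -0.26
togo cm [-0.08  0.05  2.1 ]
```

View pics/w10.png

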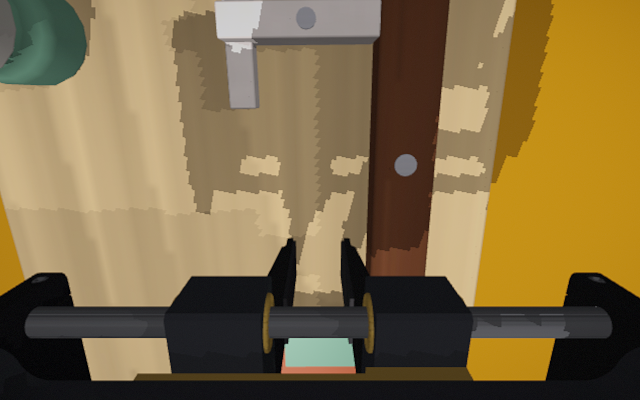

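View pics/t10z.png

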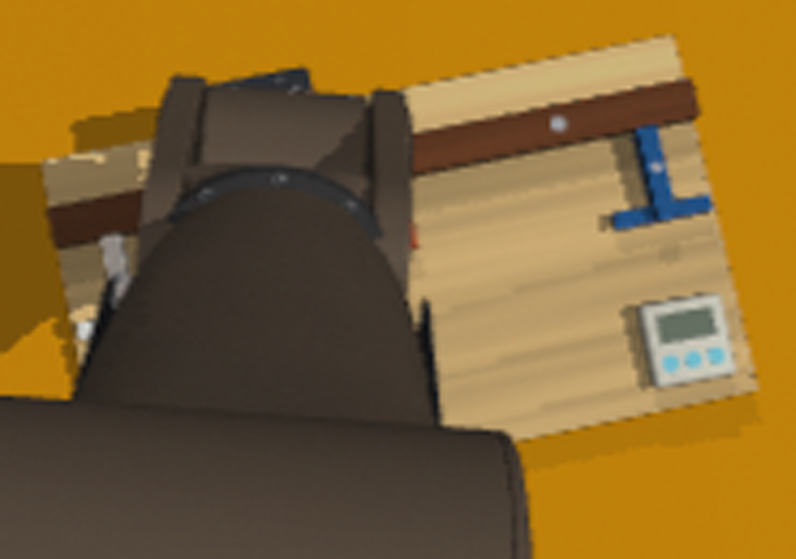

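{"name": "servo_tool", "arguments": {"steps": [[[0,0,1,0,0,0,0.25],[0,0,0.8,0,0,0,0.25],[0,0,0.5,0,0,0,0.25],[0,0.02,0.5,0,0,0,0.25],[0,0.02,0.5,0,0,0,0.25]]]}}

```text
clock: 12.97
eef_pos: [560.6, 3.7, 3.6]
ee_rot: [[0.0, 0.978, 0.21], [-0.0, 0.21, -0.978], [-1.0, 0.0, 0.0]]
ft_force: [-1.5, 1.0, 1.9]
gripper_width: 23.6
```

{"name": "servo_tool", "arguments": {"steps": [[[0,0.02,0.6,0,0,0,0.25],[0,0.01,0.6,0,0,0,0.25],[0,0.01,0.6,0,0,0,0.25],[0,0.01,0.6,0,0,0,0.25],[0,0.01,0.6,0,0,0,0.25]]]}}

```text
clock: 13.38
eef_pos: [567.2, -25.4, 3.2]
ee_rot: [[-0.0, 0.978, 0.21], [0.0, 0.21, -0.978], [-1.0, -0.0, -0.0]]
ft_force: [-0.0, 2.7, 2.3]
gripper_width: 23.6
```

```bash
python3 - <<'E'
from h import *
s=rep(36,-111,2.5)
for n,b in(("top",(255,140,440,270)),("side",(270,130,430,260)),("wrist",(0,0,640,400))):
    snap(n,f"pics/{n}11.png"); a=cv2.imread(f"pics/{n}11.png")[b[1]:b[3],b[0]:b[2]]
    cv2.imwrite(f"pics/{n}11z.png",a if n=="wrist" else cv2.resize(a,None,fx=4.3,fy=4.3,interpolation=cv2.INTER_CUBIC))
E
```

```text
t 13.38 jig [37.3 12.6] z 3.2 yaw rel jig -0.0029 down [-0.  0. -1.] F [-0.   2.7  2.3] w 23.6 j6 -0.37
togo cm [ 0.07 -0.09 12.36]
```

View pics/top11z.png

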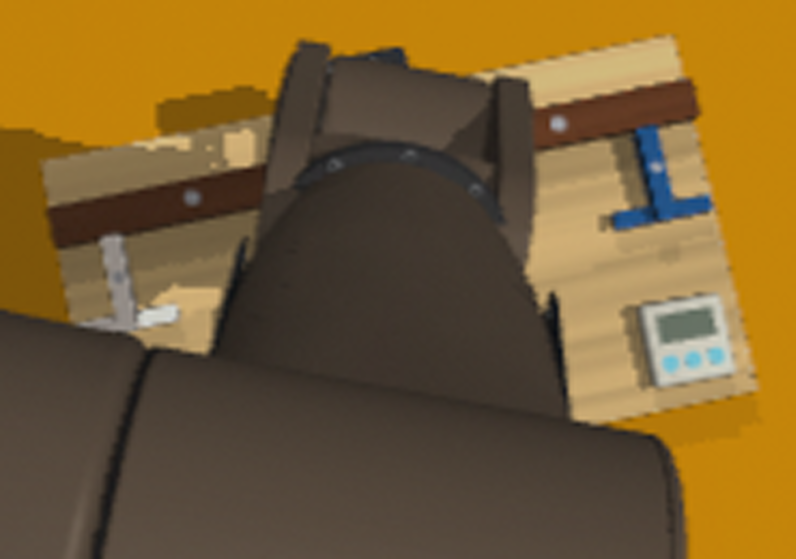

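View pics/side11z.png

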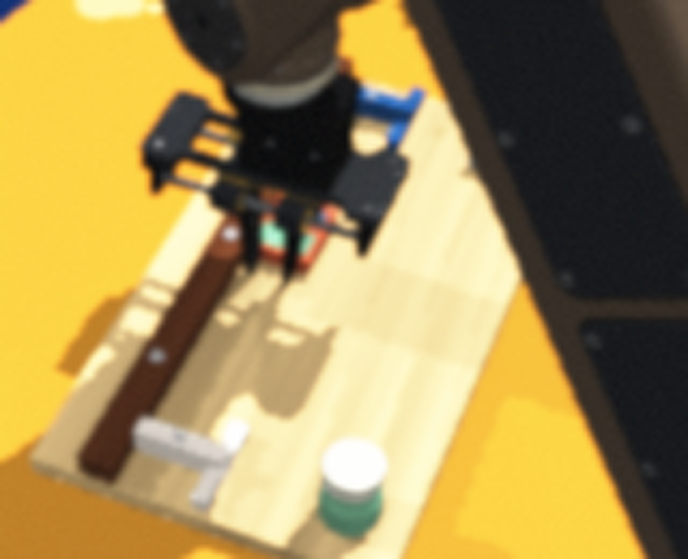

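View pics/wrist11z.png

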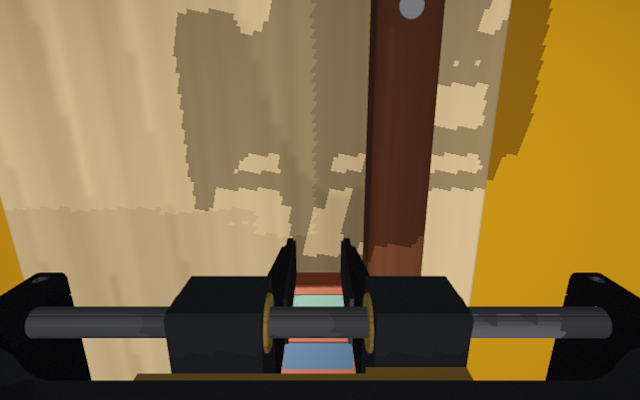

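```bash
python3 - <<'E'
from h import *
import pickle
s=rep()
d=snap("wrist","pics/w12.png"); T=wT(d,s)
a=d["color"][230:375,260:380]; cv2.imwrite("pics/w12z.png",cv2.cvtColor(cv2.resize(a,None,fx=4,fy=4,interpolation=cv2.INTER_CUBIC),cv2.COLOR_RGB2BGR))
for v in (265,272,280,286,292,340,345,372,376): print(v,d["color"][v,318],"z34",jig(ray(d,T,[(318,v)],34)).round(1),"z18",jig(ray(d,T,[(318,v)],18)).round(1))
E
```

```text
t 13.53 jig [37.5 12.4] z 3.1 yaw rel jig -0.0036 down [ 0. -0. -1.] F [-0.1 -0.5 -0.2] w 23.9 j6 -0.37
265 [125 107  78] z34 [[37.3 12.6]] z18 [[37.3  4.4]]
272 [128 110  81] z34 [[37.3  8.6]] z18 [[37.2 -0. ]]
280 [83 38 24] z34 [[37.3  3.9]] z18 [[37.2 -5.1]]
286 [117  54  33] z34 [[37.2  0.3]] z18 [[37.2 -9.1]]
292 [205 124  94] z34 [[37.2 -3.3]] z18 [[ 37.2 -13. ]]
340 [203 123  91] z34 [[ 37.1 -33.6]] z18 [[ 37.1 -46.3]]
345 [108 135 161] z34 [[ 37.1 -36.9]] z18 [[ 37.1 -50. ]]
372 [203 120  89] z34 [[ 37.  -55.5]] z18 [[ 37.  -70.4]]
376 [81 63 29] z34 [[ 37.  -58.4]] z18 [[ 37.  -73.5]]
```

View pics/w12z.png

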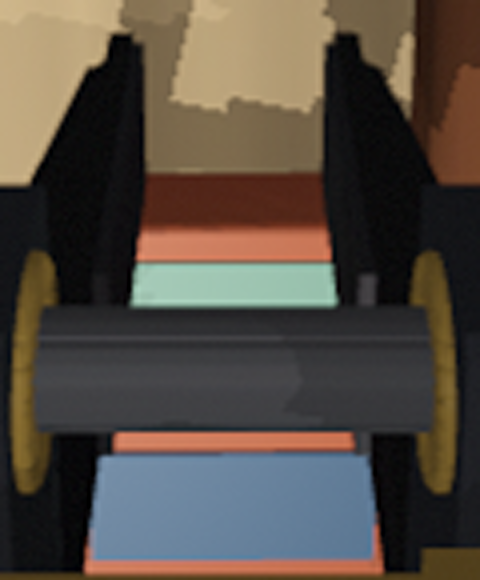

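The tile's near top edge is at row 287 (jig y ≈ 0), centred at x 37.2 — i.e. still on the rail, fingers flush behind it. Continue sliding.

{"name": "servo_tool", "arguments": {"steps": [[[0,0.01,0.6,0,0,0,0.25],[0,0.01,0.6,0,0,0,0.25],[0,0.01,0.6,0,0,0,0.25],[0,0.01,0.6,0,0,0,0.25],[0,0.01,0.6,0,0,0,0.25]]]}}

```text
clock: 14.0
eef_pos: [573.9, -54.8, 3.1]
ee_rot: [[-0.001, 0.978, 0.21], [0.0, 0.21, -0.978], [-1.0, -0.001, -0.0]]
ft_force: [-1.6, 1.7, 0.8]
gripper_width: 24.1
```

{"name": "servo_tool", "arguments": {"steps": [[[0,0.01,0.6,0,0,0,0.25],[0,0.01,0.6,0,0,0,0.25],[0,0.01,0.6,0,0,0,0.25],[0,0,0.6,0,0,0,0.25],[0,0,0,0,0,0,0.25]]]}}

```text
clock: 14.42
eef_pos: [580.0, -78.8, 3.3]
ee_rot: [[0.001, 0.978, 0.21], [-0.0, 0.21, -0.978], [-1.0, 0.001, 0.001]]
ft_force: [0.2, 0.2, 0.1]
gripper_width: 23.8
```

```bash
python3 - <<'E'
from h import *
s=rep(36,-111,2.5)
d=snap("wrist","pics/w13.png")
a=d["color"][230:375,260:380]; cv2.imwrite("pics/w13z.png",cv2.cvtColor(cv2.resize(a,None,fx=4,fy=4,interpolation=cv2.INTER_CUBIC),cv2.COLOR_RGB2BGR))
T=wT(d,s)
for v in (272,280,286,290): print(v,d["color"][v,318],"z34",jig(ray(d,T,[(318,v)],34)).round(1))
snap("top","pics/t13.png");a=cv2.imread("pics/t13.png")[140:270,255:440]
cv2.imwrite("pics/t13z.png",cv2.resize(a,None,fx=4.3,fy=4.3,interpolation=cv2.INTER_CUBIC))
E
```

```text
t 14.42 jig [ 38.3 -42.3] z 3.3 yaw rel jig -0.0038 down [ 0.001 -0.    -1.   ] F [0.2 0.2 0.1] w 23.8 j6 -0.46
togo cm [ 0.08 -0.21  6.87]
272 [96 66 45] z34 [[ 38.1 -46.2]]
280 [83 39 26] z34 [[ 38.1 -50.9]]
286 [141  73  51] z34 [[ 38.1 -54.4]]
290 [204 124  94] z34 [[ 38.  -56.8]]
```

View pics/w13z.png

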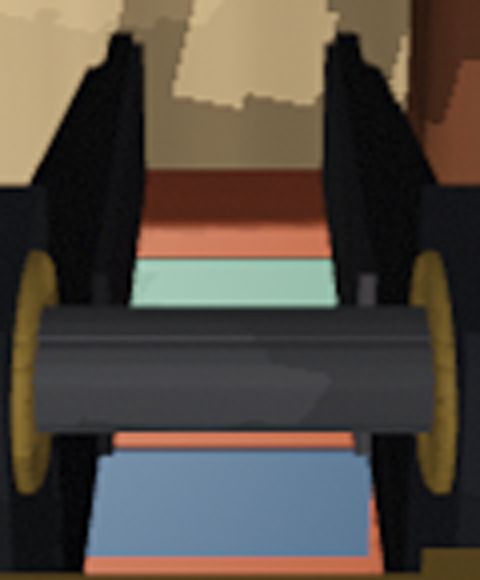

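View pics/t13z.png

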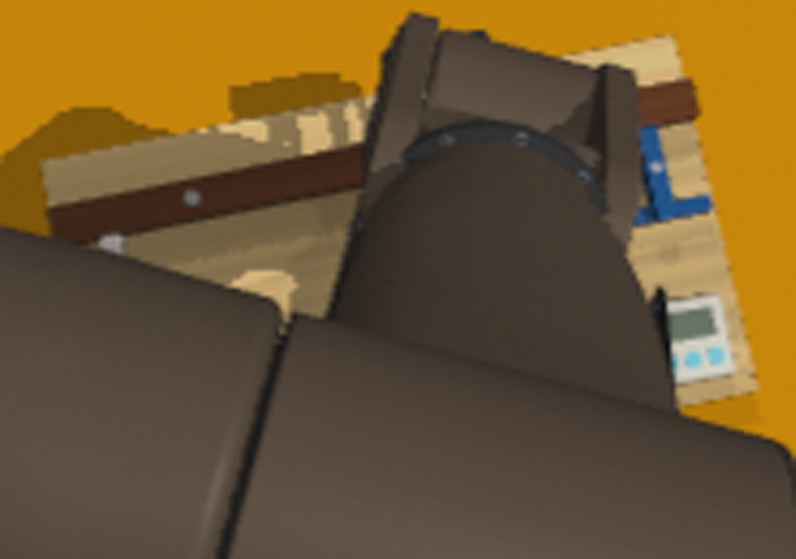

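Tile still tracks flush (near top edge row 285, y ≈ -54). Continue, with a hair of counter-turn to keep the leading end on the rail.

{"name": "servo_tool", "arguments": {"steps": [[[0,0,0.6,-0.01,0,0,0.25],[0,0,0.6,0,0,0,0.25],[0,0,0.6,0,0,0,0.25],[0,0,0.6,0,0,0,0.25],[0,0,0.6,0,0,0,0.25]]]}}

```text
clock: 14.93
eef_pos: [586.0, -107.4, 3.2]
ee_rot: [[-0.0, 0.976, 0.22], [-0.0, 0.22, -0.976], [-1.0, -0.0, -0.0]]
ft_force: [-2.1, 1.4, 0.0]
gripper_width: 24.1
```

{"name": "servo_tool", "arguments": {"steps": [[[0,0,0.6,0,0,0,0.25],[0,0,0.6,0,0,0,0.25],[0,0,0.6,0,0,0,0.25],[0,0,0.6,0,0,0,0.25],[0,0,0.4,0,0,0,0.25]]]}}

```text
clock: 15.35
eef_pos: [592.2, -134.8, 3.2]
ee_rot: [[-0.0, 0.976, 0.22], [-0.0, 0.22, -0.976], [-1.0, -0.0, 0.0]]
ft_force: [-1.7, 2.6, 2.0]
gripper_width: 23.7
```

```bash
python3 - <<'E'
from h import *
s=rep(36,-111,2.5)
d=snap("wrist","pics/w14.png")
a=d["color"][230:375,260:380]; cv2.imwrite("pics/w14z.png",cv2.cvtColor(cv2.resize(a,None,fx=4,fy=4,interpolation=cv2.INTER_CUBIC),cv2.COLOR_RGB2BGR))
E
```

```text
t 15.35 jig [ 38.3 -99.7] z 3.2 yaw rel jig 0.0067 down [-0. -0. -1.] F [-1.7  2.6  2. ] w 23.7 j6 -0.55
togo cm [ 0.07 -0.24  1.13]
```

View pics/w14z.png

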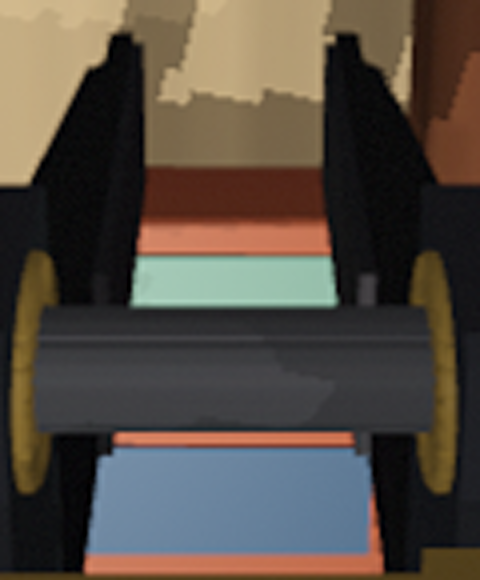

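Still tracking flush. Creep the last ~11 mm until the wall pushes back.

{"name": "servo_tool", "arguments": {"steps": [[[0,0,0.3,0,0,0,0.25],[0,0,0.3,0,0,0,0.25],[0,0,0.2,0,0,0,0.25],[0,0,0,0,0,0,0.25]]]}}

```text
clock: 15.73
eef_pos: [594.1, -142.3, 3.2]
ee_rot: [[0.0, 0.975, 0.22], [-0.0, 0.22, -0.975], [-1.0, 0.0, 0.0]]
ft_force: [0.4, 0.2, -0.3]
gripper_width: 23.4
```

{"name": "servo_tool", "arguments": {"steps": [[[0,0,0.1,0,0,0,0.25],[0,0,0.1,0,0,0,0.25],[0,0,0,0,0,0,0.25]]]}}

```text
clock: 15.98
eef_pos: [594.4, -143.9, 3.2]
ee_rot: [[0.0, 0.975, 0.22], [-0.0, 0.22, -0.975], [-1.0, 0.0, 0.0]]
ft_force: [-0.9, 0.7, -0.5]
gripper_width: 23.7
```

{"name": "servo_tool", "arguments": {"steps": [[[0,0,0.1,0,0,0,0.25],[0,0,0.1,0,0,0,0.25],[0,0,0,0,0,0,0.25]]]}}

```text
clock: 16.23
eef_pos: [594.8, -146.0, 3.2]
ee_rot: [[0.0, 0.975, 0.22], [-0.0, 0.22, -0.975], [-1.0, 0.0, 0.0]]
ft_force: [-0.7, -0.4, 0.1]
gripper_width: 23.9
```

{"name": "servo_tool", "arguments": {"steps": [[[0,0,0.1,0,0,0,0.25],[0,0,0.1,0,0,0,0.25],[0,0,0,0,0,0,0.25]]]}}

```text
clock: 16.48
eef_pos: [594.8, -146.3, 3.2]
ee_rot: [[-0.001, 0.976, 0.22], [0.002, 0.22, -0.976], [-1.0, -0.001, -0.002]]
ft_force: [-0.0, 10.0, 1.7]
gripper_width: 23.3
```

{"name": "servo_tool", "arguments": {"steps": [[[0,0,0.1,0,0,0,0.25],[0,0,0.1,0,0,0,0.25],[0,0,0,0,0,0,0.25]]]}}

```text
clock: 16.73
eef_pos: [594.8, -146.5, 3.2]
ee_rot: [[-0.002, 0.976, 0.22], [0.004, 0.22, -0.976], [-1.0, -0.002, -0.004]]
ft_force: [0.1, 21.5, 6.2]
gripper_width: 23.4
```

{"name": "servo_tool", "arguments": {"steps": [[[0,0,0.1,0,0,0,0.25],[0,0,0,0,0,0,0.25]]]}}

```text
clock: 16.9
eef_pos: [594.8, -146.6, 3.2]
ee_rot: [[-0.003, 0.976, 0.22], [0.005, 0.22, -0.976], [-1.0, -0.002, -0.006]]
ft_force: [-0.9, 27.1, 7.7]
gripper_width: 23.6
```

Wall contact at 27 N, at jig y -111.5 as predicted. Back off straight, lift and look.

{"name": "servo_tool", "arguments": {"steps": [[[0,0,-0.6,0,0,0,0.25],[0,0,-1.2,0,0,0,0.25],[0,0,-1.5,0,0,0,0.25],[-3,0,-1,0,0,0,0.25],[-3.5,0,-1,0,0,0,0.25]]]}}

```text
clock: 17.32
eef_pos: [582.4, -97.3, 66.9]
ee_rot: [[-0.005, 0.975, 0.22], [0.001, 0.22, -0.975], [-1.0, -0.004, -0.002]]
ft_force: [0.0, -0.3, 0.8]
gripper_width: 23.5
```

{"name": "servo_tool", "arguments": {"steps": [[[-3.5,0,-1.5,0,0,0,0.25],[-3,-1.5,-2.5,0.1,0,0,0.25],[-2,-2.5,-2.5,0.12,0,0,0.25],[0,-3,-2,0.12,0,0,0.25],[0,-3,-2,0.12,0,0,0.25]]]}}

```text
clock: 17.73
eef_pos: [473.9, 2.8, 154.2]
ee_rot: [[0.003, 0.97, -0.242], [-0.001, -0.242, -0.97], [-1.0, 0.003, 0.0]]
ft_force: [0.4, 0.3, -0.0]
gripper_width: 24.1
```

{"name": "servo_tool", "arguments": {"steps": [[[0,-3,-1,0.12,0,0,0.25],[0,-3,-1,0.12,0,0,0.25],[0,-3,0,0.12,0,0,0.25],[0,-3,0,0.12,0,0,0.25],[0,0,0,0.12,0,0,0.25]]]}}

```text
clock: 18.15
eef_pos: [367.8, 71.1, 153.0]
ee_rot: [[-0.002, 0.666, -0.746], [0.0, -0.746, -0.666], [-1.0, -0.001, 0.002]]
ft_force: [1.4, -0.0, 0.4]
gripper_width: 23.8
```

```bash
python3 - <<'E'
from h import *
import pickle
s=rep()
d=snap("wrist","pics/w15.png"); d["s"]=s; pickle.dump(d,open("w15.pkl","wb"))
d=snap("top","pics/t15.png"); pickle.dump(d,open("t15.pkl","wb")); a=cv2.imread("pics/t15.png")[140:270,255:440]
cv2.imwrite("pics/t15z.png",cv2.resize(a,None,fx=4.3,fy=4.3,interpolation=cv2.INTER_CUBIC))
E
```

```text
t 18.15 jig [-137.   149.4] z 153.0 yaw rel jig -1.0572 down [-0.002  0.    -1.   ] F [ 1.4 -0.   0.4] w 23.8 j6 0.86
```

View pics/w15.png

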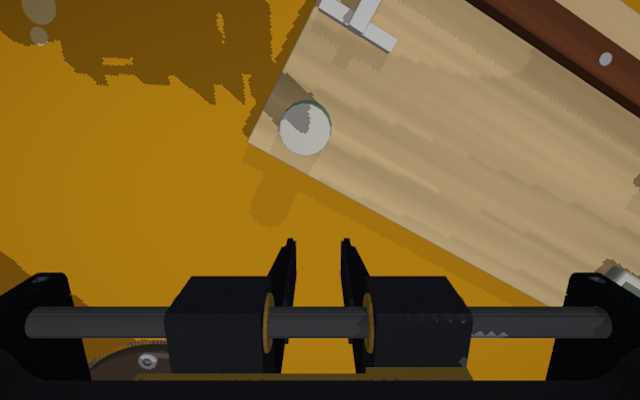

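View pics/t15z.png

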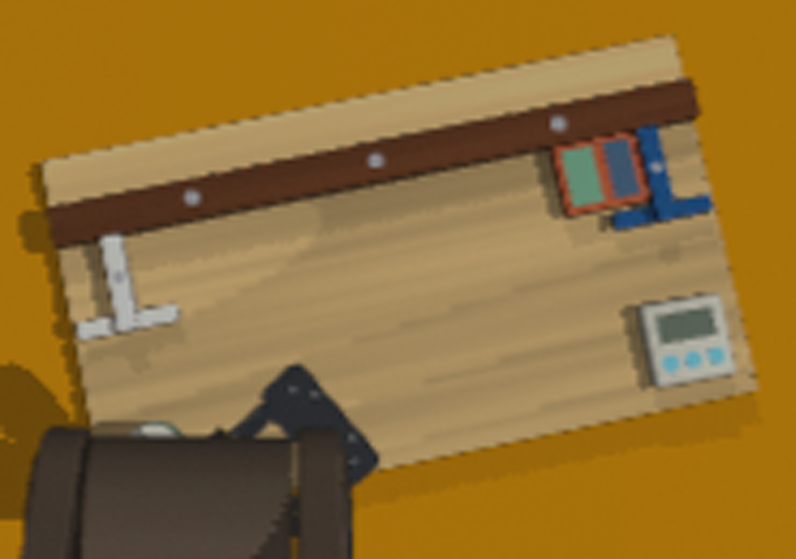

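Top view shows the tile in the pocket against the blue wall, timer in place. I'll take a close wrist look to check the 3 mm tolerances.

{"name": "servo_tool", "arguments": {"steps": [[[0,0,0,0.1,0,0,0.25],[0,0,0,0.1,0,0,0.25],[0,0,0,0.1,0,0,0.25],[0,0,0,0.1,0,0,0.25],[0,0,0,0.11,0,0,0.25]]]}}

```text
clock: 18.67
eef_pos: [373.2, 69.0, 153.0]
ee_rot: [[0.0, 0.221, -0.975], [-0.0, -0.975, -0.221], [-1.0, 0.0, -0.0]]
ft_force: [0.5, 0.2, -0.2]
gripper_width: 23.7
```

{"name": "servo_tool", "arguments": {"steps": [[[0,3.7,-1.2,0,0,0,0.25],[0,3.7,-1.2,0,0,0,0.25],[0,3.7,-1.2,0,0,0,0.25],[0,3.7,-1.2,0,0,0,0.25],[0,3.7,-1.2,0,0,0,0.25]]]}}

```text
clock: 19.08
eef_pos: [473.2, -100.3, 153.0]
ee_rot: [[0.0, 0.225, -0.974], [-0.0, -0.974, -0.225], [-1.0, 0.0, -0.0]]
ft_force: [0.8, 0.4, 0.1]
gripper_width: 23.8
```

{"name": "servo_tool", "arguments": {"steps": [[[0,3.7,-1.5,0,0,0,0.25],[0,3.7,-1.5,0,0,0,0.25],[0,3.5,-1.5,0,0,0,0.25],[0,0,0,0,0,0,0.25],[0,0,0,0,0,0,0.25]]]}}

```text
clock: 19.5
eef_pos: [540.5, -196.1, 152.1]
ee_rot: [[-0.001, 0.222, -0.975], [0.0, -0.975, -0.222], [-1.0, -0.0, 0.001]]
ft_force: [-0.8, 0.4, 0.1]
gripper_width: 23.5
```

```bash
python3 - <<'E'
from h import *
import pickle
s=rep()
d=snap("wrist","pics/w16.png"); d["s"]=s; pickle.dump(d,open("w16.pkl","wb"))
E
```

```text
t 19.5 jig [ -25.3 -148.5] z 152.1 yaw rel jig -1.5614 down [-0.001  0.    -1.   ] F [-0.8  0.4  0.1] w 23.5 j6 0.88
```

View pics/w16.png

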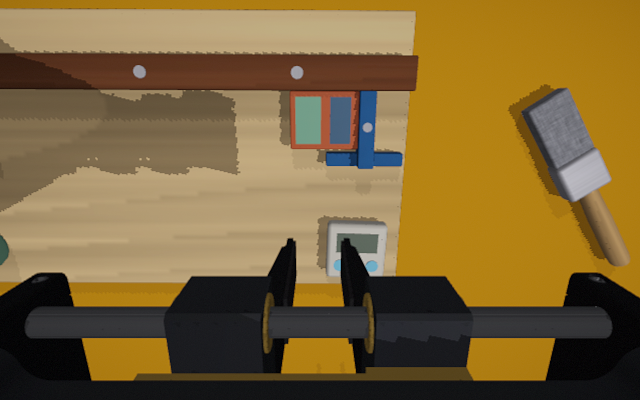

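```bash
python3 - <<'E'
from h import *
import pickle
d=pickle.load(open("w16.pkl","rb")); T=wT(d,d["s"])
a=d["color"][75:180,260:420]; cv2.imwrite("pics/w16z.png",cv2.cvtColor(cv2.resize(a,(800,525),interpolation=cv2.INTER_CUBIC),cv2.COLOR_RGB2BGR))
for x in tile(d,T,(275,92,359,155)): print(x)
h=cv2.cvtColor(d["color"],cv2.COLOR_RGB2HSV)
b=((h[...,0]>100)&(h[...,0]<120)&(h[...,1]>170)).astype(np.uint8); b[:,:357]=0
g=d["color"][...,2].astype(float)
P=[(u,80+np.argmax(np.diff(g[80:100,u]))+.5) for u in list(range(245,285,3))+list(range(380,412,4))]
q=jig(ray(d,T,P,38)); print("rail",np.polyfit(q[:,1],q[:,0],1),P[0],P[-1])
E
```

```text
[290  92]
[358 148]
((37.091773986816406, -151.93130493164062), (47.78317642211914, 59.88774871826172), 0.5271203517913818)
[[  12.9 -122.2]
 [  13.5 -182.1]
 [  61.3 -181.7]
 [  60.7 -121.8]]
rail [-3.88604633e-03  6.18306511e+01] (245, np.float64(89.5)) (408, np.float64(90.5))
```

View pics/w16z.png

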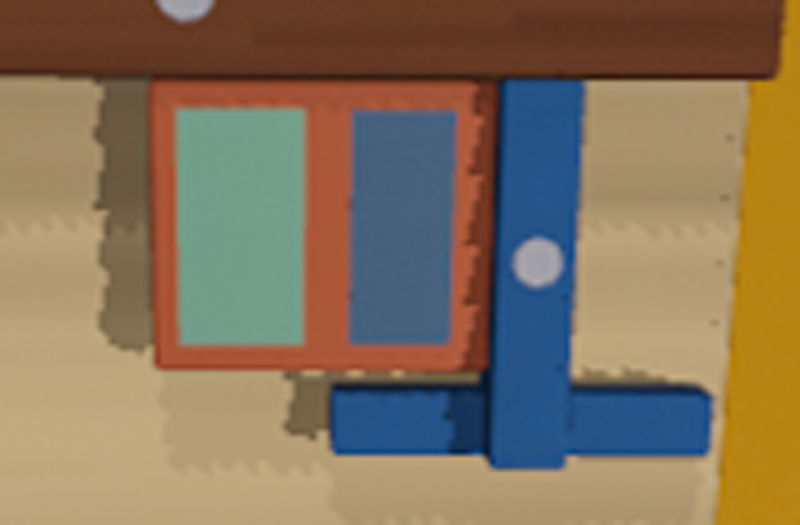

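Tile back edge is 49–50 mm from the rail (tile width 50), so it is flush. It is also flush to the blue wall (column ~357), yaw within 0.01 rad. The brush and timer are in place and the arm is well clear, so I'll hand in.

```bash
python3 - <<'E'
from h import *
d=r.grab_frame("top"); c=d["color"]; T=d["world_from_camera"]
import pickle
d0=pickle.load(open("top0.pkl","rb"))["color"]
cv2.imwrite("pics/t17.png",cv2.cvtColor(c,cv2.COLOR_RGB2BGR))
for n,(x0,y0,x1,y1) in dict(jar=(280,235,302,258),mould=(140,140,200,200),brush=(445,150,515,215)).items():
    g=lambda i:cv2.cvtColor(i[y0:y1,x0:x1],cv2.COLOR_RGB2GRAY).astype(np.float32)
    print(n,cv2.phaseCorrelate(g(d0),g(c)))
rep(); print(r.close_job())
E
```

```text
jar ((-0.3349486503142014, 0.15204026255826975), 0.6180525364147292)
mould ((0.004141244009769451, 0.02281052081928081), 1.0088326109780206)
brush ((2.571707463198713, 0.0361231752659279), 0.18168203624678247)
t 19.6 jig [ -25.8 -146.3] z 152.6 yaw rel jig -1.5609 down [-0.001  0.    -1.   ] F [ 0.3  0.  -0.4] w 23.8 j6 0.89
the job is handed in; nothing more can be done
None
```

The tile is home in the pocket at the blue stop and the job is handed in at 19.6 s. No verdict is reported.

**What I did:** I pushed the tile square onto the rail with both fingertips. Then I turned the gripper 90° and slid the tile along the rail until the blue wall pushed back at about 27 N. After that I backed off, lifted clear and handed in.

**Tip height problem:** The first push passed over the tile without touching it, because the real fingertips sit about 22.5 mm above the reported TCP. I found this by probing the bare board with a light press (about 24 N at the deepest) and corrected the height. The tile was unmoved by that pass.

**Last checks:**
- **Rail:** the tile's outer edge measures 49–50 mm from the rail for a 50 mm tile, so it is flush within about 1 mm.
- **Blue wall:** no gap shows in the close wrist picture, and the tile's centre matches the expected seat within about 1 mm.
- **Angle:** parallel to the rail within 0.01 rad.
- **Jar and mould:** their shift in the top view is under half a pixel, about 1 mm.
- **Timer:** it looked unmoved in the pictures; I did not measure it.
- **Arm:** it finished clear, with the reported TCP at 152 mm and no contact force.

**Disagreement:** the image comparison for the brush gave 2.6 pixels of shift, with a poor match score of 0.18. I think the arm or its shadow in that view caused it. The arm never went near the brush, but I did not measure its position separately.

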